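Close the tile return funnel with its thin cover plate

ROBOT

A 7-joint arm with a two-finger parallel gripper is mounted at the origin on the work surface. World frame = base frame: x ahead of the robot, y to its left, z up, the work surface at z = 0. Lengths are in m, angles in rad, forces in N, time in s.
With the tool pointing down it reaches from about 0.4 to 0.85 m from the base axis. Payload 10.4 kg.
Tool frame: the origin (TCP) lies on the centre line of the jaws, within the pads' length; the fingertips stand 22 mm ahead of it and the grasp point (between the pads) lies 3 mm ahead of it; z points along the fingers, y is the direction in which the jaws open and shut (so a half turn about z gives the same grasp; the last joint's range is limited). The gripper opens to 85 mm and grips with 20 to 120 N. Pads are 22 mm wide; open, the fingers measure 114 mm over their backs; the gripper's body (76 mm by 85 mm) begins 54 mm behind the grasp point. The pads swing forward as they close: fully open they stand 13 mm farther back than shut.
Start: joints at [-1.295, 0.332, -0.065, 1.46, 0.022, 1.35, -0.088], TCP at [0.184, 0.597, 0.228] pointing down, gripper open.
Joint ranges: [-2.6, 2.6], [-0.5, 2.12], [-1.47, 1.34], [0.16, 2.42], [-1.27, 4.41], [0.06, 2.06], [-2.6, 2.6]. Speed limits (rad/s): [2.22, 2.22, 2.79, 2.79, 3.14, 3.14, 3.14].

INTERFACE

Orientations are given as a unit quaternion [x, y, z, w].
In Python, from workcell import manip gives the robot as it stands. The module is installed in compiled form; this text tells all that it offers.
- The arm moves only by the shell command python3 -m crank 'ROWS' [FORCE]. ROWS is JSON, a list of rows, each a list of 3 entries, a list of its own where there are three numbers: the opening, from -1 (shut) to 1 (fully open), then the shift along the tool's x, y, z normalised to -1 to 1, where 1 is 80 mm, then the turn, a rotation vector about the tool's x, y, z normalised to -1 to 1, where 1 is pi/4 rad. In form: [[jaw, [tx, ty, tz], [ax, ay, az]], ...]. A call has exactly 5 rows; each row shifts and turns the commanded pose from where the row before left it, along the tool's axes as they then stand; what a row does not reach is not made up. A row lasts 1/10 s, in which the tool goes at most 50 mm and 8.59 degrees, less where a joint would pass 70% of its speed; a pose out of reach is approached as far as the arm can. A call with a number of a shift or a turn outside -1 to 1 is refused whole. A call with a gripper value outside its range is refused whole. The fingers move at their own pace and stop on an object; FORCE is the grip in N (left out, the last holds). Time passes only in rows, so rows that do not move let the fingers close, or fill a call up. It gives the time, the measured TCP pose, the force and the opening at its end, in the units of the state.
- manip.get_obs(): the state, without advancing time (a new reading comes with each control period).
- manip.camera(name): name is "scene" or "top" or "wrist"; returns the picture (480x640x3 uint8, blue, green, red); there is no depth.
- manip.camera_info(name): a dict with "K" (3x3 intrinsics, pixels), "camera_from_world" (4x4, takes a point from world to camera coordinates); the wrist camera has in their place "mount" (4x4, takes a point from camera to tool coordinates, whose origin is the TCP and whose axes are the flange's). Camera axes: x right, y down, z forward; pixel columns grow to the right and rows downward; lengths in m; the calibration is good to about 2 mm. A picture is of the moment at which its call begins: read the wrist's pose just before it. camera_info takes no time and is no camera call.
- manip.hand_in(): hands the job in, once; it reports no verdict.
The state is a dict: "clock": time; "joint_pos": joint angles; "joint_velocities": joint speeds; "tau": joint torques, N m; "position": TCP position; "ee_rot": TCP orientation; "ft_force": force on the tool from outside, world axes, zero at the start; "torque": the same for the moment, N m; "grip_width": opening from 0.0 (shut) to 1.0 (fully open).
Only numpy, scipy, OpenCV 4.12 (cv2) and the standard library are available. Lean on these libraries where they do the work, as an engineer would, in place of code of your own. Each camera call takes 0.05 s, during which the arm holds its last target.

TASK

Play is over, so close the tile return: press lightly on the thin dark steel cover plate and slide it across the raised tiled top until its far end overhangs the far edge by about three centimetres, then take it by the overhanging end and lift it off. Lower it gently, centred and lying flat, onto the mouth of the tin funnel, let go only once it rests on the rim, and leave it there. The ceramic and the tin are brittle: never bear down on either with more than about a kilo (10 N), do not let the plate fall off the top, and leave the other things where they are.

Things in the scene. Friction and masses are not known exactly. Their poses are not given: they have to be found in the camera images.
- top: raised ceramic tiled top of the okey table, a fixed block 320 mm (x) by 560 mm (y); its flat upper face stands 48 to 60 mm above the wooden table, differing from start to start, and lies 60 mm above its origin, which is at the centre of its underside; z up, its +x points away from the robot. It is rigid: a fraction of a millimetre too low makes a large force, and so does a fast touch
- edge (a point): middle of the tiled top's far upper edge, level with the tiles (160 mm along +x from the top's centre); axes as the tiled top: y runs along the edge, +x points out over the wooden table, z up
- cover_center (a point): centre, half-way through the thickness, of the loose dark steel cover plate, 110 mm (its x) by 56 mm (its y) and 4 mm thick: 2 mm of steel on a 2 mm springy plastic liner, 2 mm narrower on each long side, that gives 1 mm under 14 N, at most 1.5 mm. 0.13 to 0.2 kg. Lies flat on the tiles, its x roughly towards the far edge. Tips off if it overhangs by more than half
- cover_front (a point): middle of the cover plate's end that lies nearer the far edge at the start (55 mm along its +x from its centre), half-way through the thickness (2 mm above the tiles when lying on them); axes as the plate
- mouth (a point): centre of the open mouth of the tin funnel, level with its rim: round, 44 mm outside and 40 mm inside diameter, 32 mm above the tiles; fixed; z up. The funnel narrows downwards to 28 mm; a flat flange of 68 mm diameter, 3 mm high, lies round its foot
- funnel: the tin funnel, fixed in the tiled top; origin on the tiles at its axis, 32 mm below its mouth. It stands on either side of the plate
- rack: yellow plastic tile rack, 300 mm long (its y), 55 mm wide (its x), 50 mm high, loose on the wooden table beside the left (+y) end of the tiled top; origin at the centre of its underside. Leave it alone
- ashtray: round cobalt glass ashtray, 92 mm diameter, 28 mm high, loose on the tiled top, on the side without the funnel; origin at the centre of its underside. Leave it alone
- marker: walnut score marker, 36 mm (x) by 80 mm (y), 40 mm high with its brass pegs, loose on the wooden table beside the right (-y) end of the tiled top; origin at the centre of its underside. Leave it alone
Things that resemble listed ones, but are neither listed nor needed, are in the scene too. Of the things like the part that bears cover_center, leave any that is green or purple; of the rest the smaller one is meant.

How it is judged:
On the way, in this order (a step that is already met when the one before it is completed fails the run):
1. the cover plate lies flat on the tiled top with its end overhanging the far edge by 20 to 45 mm (x of cover_front in the frame of edge between 0.02 and 0.045 m and angle between cover_center's own z axis and vertical below 0.04 rad and z of cover_center in the frame of edge below 0.005 m), for 0.2 s.
2. the cover plate is held by the fingers and lifted clear of the tiled top (z of cover_center in the frame of edge above 0.02 m and contact force between the fingers and cover above 1 N and contact force between cover and top below 0.05 N), for 0.2 s.
3. the cover plate is set on the funnel's rim while still held (lowered, not dropped) (contact force between cover and funnel above 0.2 N and contact force between the fingers and cover above 0.5 N and horizontal distance between cover_center and mouth below 0.016 m), for 0.05 s.
At the end, for the whole second after the job is handed in: the cover plate lies flat (within 0.06 rad) and at rest on the funnel's rim, closing the mouth: the mouth's centre is within 8 mm of the plate's centre across its width and within 12 mm along its length (y of mouth in the frame of cover_center between -0.008 and 0.008 m and x of mouth in the frame of cover_center between -0.012 and 0.012 m and z of cover_center in the frame of mouth between -0.001 and 0.0055 m and angle between cover_center's own z axis and vertical below 0.06 rad and linear speed of cover below 0.01 m/s and angular speed of cover below 0.1 rad/s); the robot touches nothing.
It fails at once if the tiles are pressed too hard (more than 16 N) through the plate (contact force between cover and top above 16 N).
It fails at once if the robot bears on the tiled top with more than 16 N (contact force between any of the fingers, the arm and top above 16 N).
It fails at once if the tin funnel is loaded with more than 16 N (contact force between any of cover, the fingers, the arm and funnel above 16 N).
It fails at once if the cover plate falls off the tiled top (z of cover_center in the frame of edge below -0.015 m).
It fails at once if the rack, ashtray or marker is moved by more than 15 mm (distance of any of rack, ashtray, marker from where it was at the start of the episode above 0.015 m).
It also fails if it takes over 72 s, if anything falls off the work surface, if the arm or the gripper's body presses on something with over 40 N, if the wrist force passes 120 N, or if a joint passes its speed limit or range.

## Working session

There is one attempt and no reset: what is moved stays moved. The work goes in short steps, Python scripts to look and compute and a shell command to move; the robot and the scene stay as the last step left them, time stands still between calls to the robot, and variables do not carry over. Pictures are saved under pics/ and viewed, and the job is handed in when it is done.

```bash
mkdir -p pics; python3 - <<'E'
from workcell import manip
import cv2
o=manip.get_obs()
for k,v in o.items(): print(k,v)
for n in ["scene","top","wrist"]:
    print(n,manip.camera_info(n))
    cv2.imwrite(f"pics/{n}0.png",manip.camera(n))
E
```

```text
clock 0.0
joint_pos [-1.2946116   0.33285775 -0.06465873  1.46093785  0.02157432  1.34987834
 -0.08852158]
joint_velocities [ 9.42106084e-05 -1.37773984e-03  2.11841954e-04 -2.43171563e-05
 -6.97590993e-04  2.84891041e-04 -1.95547735e-04]
tau [ 6.41243901e-06 -6.25457883e+01  4.90039308e-02 -3.91600406e+01
  1.61614880e-02  1.01360321e-02 -8.28440079e-06]
position [0.18388526 0.59694846 0.22722629]
ee_rot [ 1.48859668e-01  9.88858088e-01 -6.89295466e-04 -7.73116348e-05]
ft_force [-0.25238041  0.40949252 -0.52073817]
torque [0.02265317 0.01235215 0.00778673]
grip_width 0.997861769716501
scene {'K': array([[461.0538054 ,   0.        , 317.91761964],
       [  0.        , 461.0538054 , 239.78555436],
       [  0.        ,   0.        ,   1.        ]]), 'camera_from_world': array([[-0.23721653,  0.97137711, -0.01244295,  0.11514216],
       [ 0.79285808,  0.18618805, -0.58026724, -0.37257514],
       [-0.56134158, -0.14751447, -0.81433108,  1.47180685],
       [ 0.        ,  0.        ,  0.        ,  1.        ]])}
top {'K': array([[471.34153395,   0.        , 314.92268721],
       [  0.
[... 176 characters left out ...]
     [-0.98941272, -0.0154871 , -0.14430048,  0.53064682],
       [ 0.14390317,  0.02427637, -0.98929396,  1.01769034],
       [ 0.        ,  0.        ,  0.        ,  1.        ]])}
wrist {'K': array([[369.04410263,   0.        , 320.65022081],
       [  0.        , 369.04410263, 237.30909497],
       [  0.        ,   0.        ,   1.        ]]), 'mount': array([[-1.22746106e-03, -9.58982936e-01, -2.83461149e-01,
         7.28874855e-02],
       [ 9.99998988e-01, -1.38106915e-03,  3.42064250e-04,
        -7.37163256e-04],
       [-7.19513226e-04, -2.83460442e-01,  9.58983660e-01,
        -1.45523945e-01],
       [ 0.00000000e+00,  0.00000000e+00,  0.00000000e+00,
         1.00000000e+00]])}
```

View pics/scene0.png

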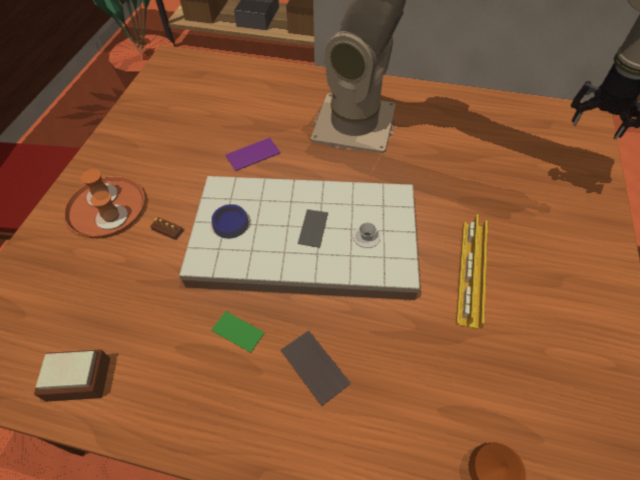

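View pics/top0.png

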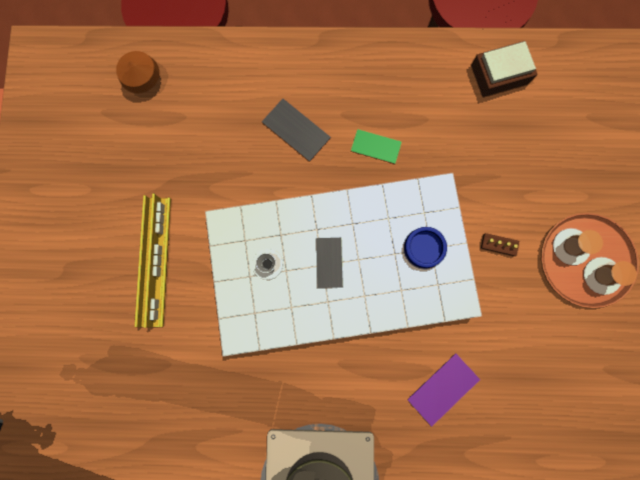

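View pics/wrist0.png

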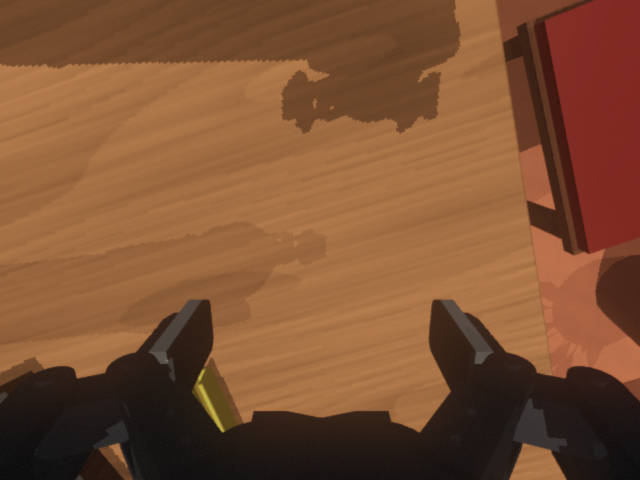

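```bash
python3 - <<'E'
import cv2
t=cv2.imread("pics/top0.png");s=cv2.imread("pics/scene0.png")
cv2.imwrite("pics/t1.png",cv2.resize(t[215:315,230:360],None,fx=6,fy=6,interpolation=cv2.INTER_CUBIC)[:600,:780])
cv2.imwrite("pics/s1.png",cv2.resize(s[190:290,280:410],None,fx=6,fy=6,interpolation=cv2.INTER_CUBIC))
a=cv2.resize(t[165:365,195:495],None,fx=2.6,fy=2.6,interpolation=cv2.INTER_CUBIC)
cv2.imwrite("pics/t2.png",a)
E
```

```text
(no output)
```

View pics/t1.png

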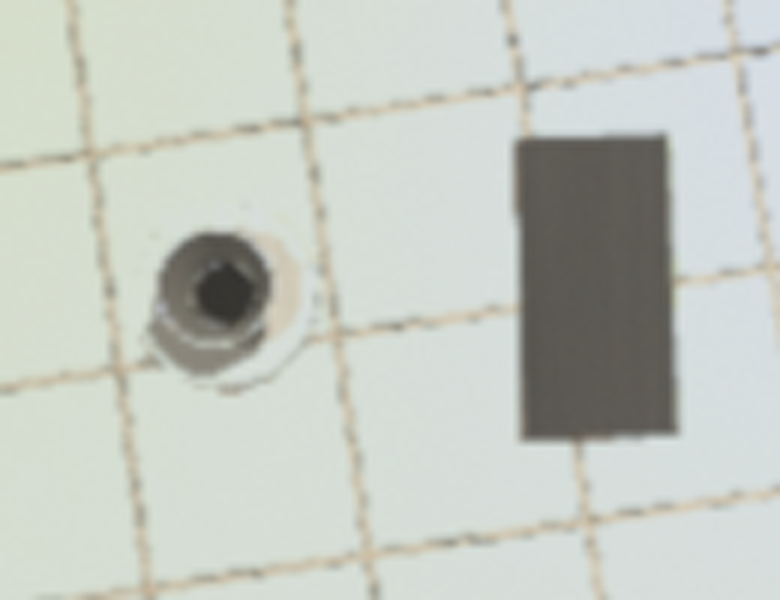

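View pics/s1.png

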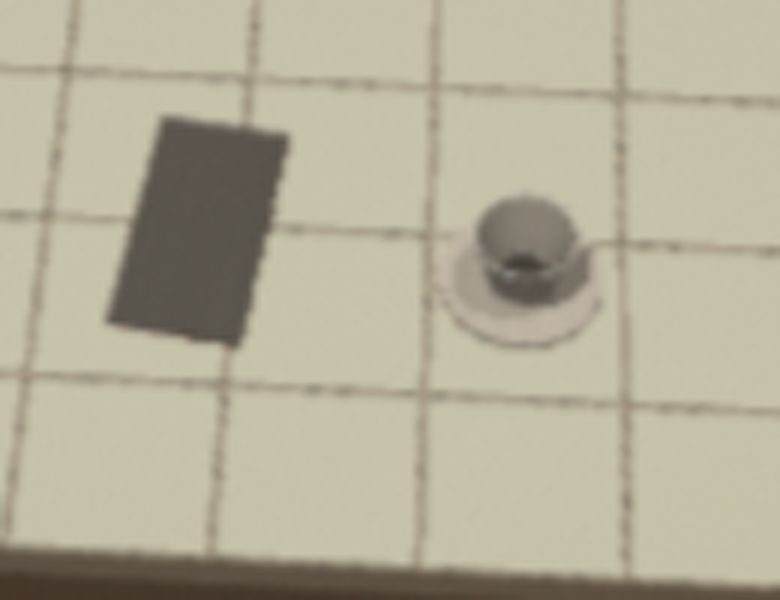

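View pics/t2.png

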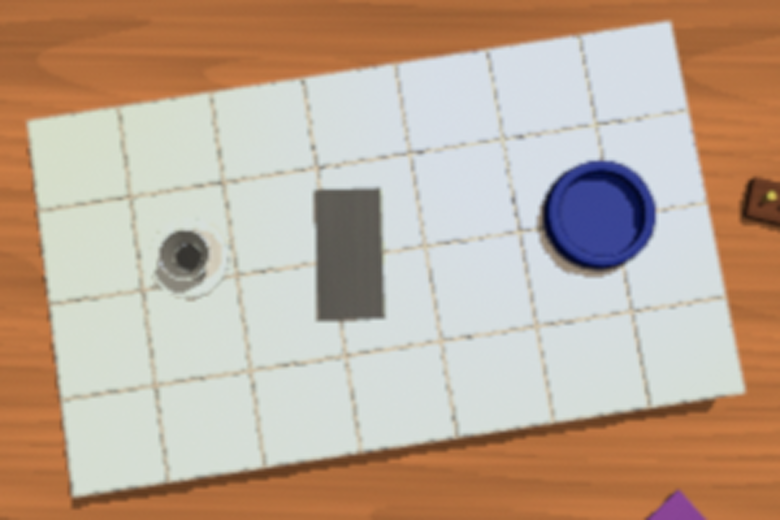

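```bash
cat > h.py <<'E'
import numpy as np
from workcell import manip
CI={n:manip.camera_info(n) for n in("scene","top")}
def proj(n,P):
    c=CI[n];P=np.atleast_2d(P);q=P@c["camera_from_world"][:3,:3].T+c["camera_from_world"][:3,3]
    p=q@c["K"].T;return p[:,:2]/p[:,2:]
def back(n,uv,z):
    c=CI[n];T=c["camera_from_world"];R=T[:3,:3];o=-R.T@T[:3,3]
    d=R.T@np.linalg.inv(c["K"])@[uv[0],uv[1],1];return o+d*(z-o[2])/d[2]
def t1(u,v,f=6,x0=230,y0=215): return np.array([(u+.5)/f-.5+x0,(v+.5)/f-.5+y0])
def s1(u,v): return t1(u,v,6,280,190)
def t2(u,v): return t1(u,v,2.6,195,165)
E
python3 - <<'E'
from h import *
from scipy.optimize import least_squares
obs=[]
for (u,v,x,y) in [(92,155,80,200),(307,121,80,120),(523,88,80,40),(737,52,80,-40),(118,368,0,200),(338,335,0,120),(147,590,-80,200),(372,553,-80,120),(590,519,-80,40)]: obs.append(("top",t1(u,v),x,y))
for (u,v,x,y) in [(28,121,160,280),(671,21,160,-280),(745,393,-160,-280),(73,497,-160,280)]: obs.append(("top",t2(u,v),x,y))
for (u,v,x,y) in [(68,70,-80,40),(252,80,-80,120),(435,88,-80,200)]: pass
for (u,v,x,y) in [(68,70,-80,-40),(252,80,-80,40),(435,88,-80,120),(622,95,-80,200),(47,215,0,-40),(430,235,0,120),(623,248,0,200),(25,377,80,-40),(227,385,80,40),(425,395,80,120),(627,405,80,200)]: obs.append(("scene",s1(u,v),x,y))
def res(p,full=False):
    x,y,th,z=p[:4];c,s=np.cos(th),np.sin(th);r=[]
    for n,uv,a,b in obs:
        off=p[4:6] if n=="top" else -p[4:6]
        P=[x+c*a/1e3-s*b/1e3,y+s*a/1e3+c*b/1e3,z];r+=list(proj(n,P)[0]-uv+off)
    return np.array(r+list(p[4:6]*0.5) )
r=least_squares(res,[.55,0,-.1,.054,0,0],loss="soft_l1")
print(r.x,np.degrees(r.x[2]));print(res(r.x).round(1).reshape(-1,2).tolist())
x,y,th,z=r.x[:4]
R=np.array([[np.cos(th),-np.sin(th)],[np.sin(th),np.cos(th)]])
def loc(P): return R.T@(P[:2]-[x,y])
print("edge",np.array([x,y])+R@[.16,0])
for n,pts,f in(("top",[(515,138),(666,134),(678,433),(522,440)],t1),("scene",[(108,323),(240,347),(290,133),(162,117)],s1)):
    Q=np.array([back(n,f(*p),z+.004) for p in pts]);print(n,Q[:,:2].round(4).tolist(),Q.mean(0),"loc",loc(Q.mean(0)),[np.linalg.norm(Q[i]-Q[i-1]).round(4) for i in range(4)])
    d=(Q[0]+Q[1]-Q[2]-Q[3]);print("yaw",np.degrees(np.arctan2(d[1],d[0])), "front",(Q[0]+Q[1])/2,loc((Q[0]+Q[1])/2))
for n,p in(("top",t1(214,288)),("scene",s1(529,240))):
    Q=back(n,p,z+.032);print("mouth",n,Q,loc(Q))
E
```

```text
[ 0.48386821 -0.03617667  0.17031513  0.05748953  0.23379531  1.68231124] 9.758337948361175
[[0.1, -0.2], [0.1, -0.0], [-0.1, -0.0], [0.0, 0.5], [0.5, 0.1], [0.1, 0.1], [0.5, -0.2], [-0.3, 0.3], [-0.1, 0.3], [-0.4, -0.5], [0.0, -0.2], [0.5, -0.0], [-0.2, 0.0], [0.1, 0.2], [-0.1, -0.1], [0.1, -0.1], [-0.1, 0.2], [0.3, 0.4], [0.1, 0.1], [0.1, -0.5], [0.5, -0.2], [-0.2, 0.1], [0.1, 0.1], [-0.1, 0.2], [0.1, 0.8]]
edge [ 0.64155323 -0.0090578 ]
top [[0.5329, 0.0185], [0.5352, -0.0367], [0.4265, -0.0422], [0.423, 0.0139]] [ 0.47937629 -0.01162108  0.06148953] loc [-0.00026493  0.02496165] [np.float64(0.11), np.float64(0.0552), np.float64(0.1089), np.float64(0.0562)]
yaw 2.639892054093525 front [ 0.53403095 -0.00910109  0.06148953] [0.05402608 0.0181816 ]
scene [[0.5351, -0.0382], [0.5343, 0.0169], [0.4214, 0.0116], [0.4253, -0.044]] [ 0.47904465 -0.01343335  0.06148953] loc [-0.00089893  0.02323182] [np.float64(0.1099), np.float64(0.0551), np.float64(0.113), np.float64(0.0557)]
yaw 2.8393515519574 front [ 0.53470316 -0.01067287  0.06148953] [0.05442216 0.01651863]
mouth top [0.47332881 0.12327527 0.08948953] [0.01663907 0.15893124]
mouth scene [0.47551157 0.12267758 0.08948953] [0.01868894 0.15797224]
```

```bash
cat >> h.py <<'E'
from scipy.spatial.transform import Rotation as Ro
import sys
def to(x,y,z,yaw):
    "tool-frame shift (units) and turn needed to get to TCP xyz, tool pointing down with tool x at yaw deg"
    o=manip.get_obs();R=Ro.from_quat(o["ee_rot"])
    c,s=np.cos(np.radians(yaw)),np.sin(np.radians(yaw))
    Rt=Ro.from_matrix(np.array([[c,s,0],[s,-c,0],[0,0,-1.]]))
    dr=(R.inv()*Rt).as_rotvec()/(np.pi/4)
    d=np.array([x,y,z])-o["position"]
    print("clock",o["clock"],"pos",o["position"].round(4),"F",o["ft_force"].round(2),"w",round(o["grip_width"],3))
    print("turn",dr.round(4),"shift cur axes",(R.inv().apply(d)/.08).round(4),"shift target axes",(Rt.inv().apply(d)/.08).round(4))
E
python3 -c "
from h import *
to(.479,-.0125,.2,182.7)"
```

```text
clock 0.15 pos [0.1839 0.597  0.2274] F [-0.97 -0.38  0.88] w 0.999
turn [-1.400e-03 -2.000e-04 -4.405e-01] shift cur axes [-5.7684 -6.1953  0.349 ] shift target axes [-3.3259 -7.7846  0.3424]
```

```bash
python3 -m crank '[[-0.5,[0,0,0],[0,0,-0.147]],[-0.5,[0,0,0],[0,0,-0.147]],[-0.5,[0,0,0],[0,0,-0.147]],[-0.5,[-0.2,-0.45,0],[0,0,0]],[-0.5,[-0.2,-0.45,0],[0,0,0]]]'
python3 -m crank '[[-0.5,[-0.2,-0.45,0],[0,0,0]],[-0.5,[-0.2,-0.45,0],[0,0,0]],[-0.5,[-0.2,-0.45,0],[0,0,0]],[-0.5,[-0.2,-0.45,0],[0,0,0]],[-0.5,[-0.2,-0.45,0],[0,0,0]]]'
python3 -c "
from h import *
to(.479,-.0125,.2,182.7)"
```

```text
clock: 0.65
position: [0.219, 0.5262, 0.2272]
ee_rot: [-0.025, 1.0, -0.0, -0.0]
ft_force: [1.0, -0.6, 1.2]
grip_width: 0.251
clock: 1.15
position: [0.3083, 0.3493, 0.2279]
ee_rot: [-0.024, 1.0, 0.0, -0.0]
ft_force: [0.6, -0.5, 0.8]
grip_width: 0.252
clock 1.15 pos [0.3083 0.3493 0.2279] F [ 0.62 -0.48  0.85] w 0.252
turn [ 0.0002 -0.0002  0.0005] shift cur axes [-1.9171 -4.6187  0.3479] shift target axes [-1.9188 -4.6179  0.3488]
```

```bash
python3 -m crank '[[-0.5,[-0.19,-0.46,0],[0,0,0]],[-0.5,[-0.19,-0.46,0],[0,0,0]],[-0.5,[-0.19,-0.46,0.07],[0,0,0]],[-0.5,[-0.19,-0.46,0.07],[0,0,0]],[-0.5,[-0.19,-0.46,0.07],[0,0,0]]]'
python3 -m crank '[[-0.5,[-0.19,-0.46,0.07],[0,0,0]],[-0.5,[-0.19,-0.46,0.07],[0,0,0]],[-0.5,[-0.19,-0.46,0],[0,0,0]],[-0.5,[-0.19,-0.46,0],[0,0,0]],[-0.5,[-0.19,-0.46,0],[0,0,0]]]'
python3 -m crank '[[-0.5,[0,0,0],[0,0,0]],[-0.5,[0,0,0],[0,0,0]],[-0.5,[0,0,0],[0,0,0]],[-0.5,[0,0,0],[0,0,0]],[-0.5,[0,0,0],[0,0,0]]]'
python3 - <<'E'
from h import *
import cv2
to(.479,-.0125,.1,182.7)
cv2.imwrite("pics/w1.png",manip.camera("wrist"))
cv2.imwrite("pics/s2.png",manip.camera("scene")[130:380,170:490])
E
```

```text
clock: 1.65
position: [0.3928, 0.1691, 0.211]
ee_rot: [-0.024, 1.0, 0.0, 0.0]
ft_force: [0.4, 0.7, 0.1]
grip_width: 0.248
clock: 2.15
position: [0.4774, -0.011, 0.2]
ee_rot: [-0.024, 1.0, 0.0, 0.0]
ft_force: [0.5, 0.4, -0.2]
grip_width: 0.248
clock: 2.65
position: [0.477, -0.0085, 0.2]
ee_rot: [-0.025, 1.0, 0.0, -0.0]
ft_force: [-0.9, -0.4, 0.6]
grip_width: 0.245
clock 2.65 pos [ 0.477  -0.0085  0.2   ] F [-0.89 -0.42  0.57] w 0.245
turn [ 0.0004 -0.      0.0027] shift cur axes [-0.0231 -0.0515  1.2499] shift target axes [-0.0232 -0.051   1.2499]
```

View pics/w1.png

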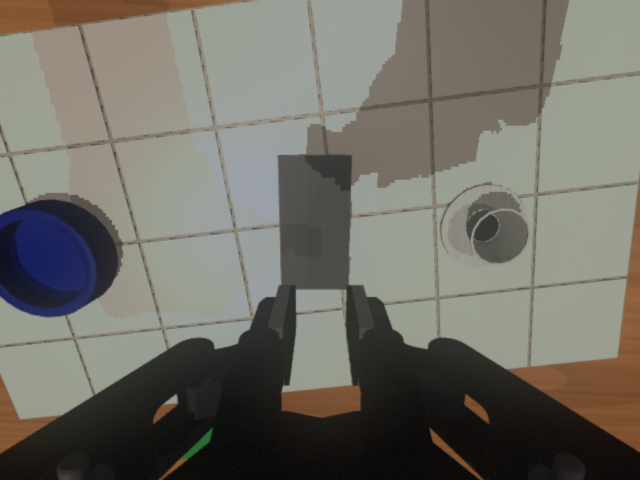

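View pics/s2.png

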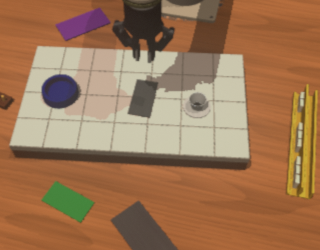

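```bash
cat >> h.py <<'E'
WI=manip.camera_info("wrist")
def wback(uv,z,o):
    R=Ro.from_quat(o["ee_rot"]).as_matrix();M=WI["mount"]
    C=R@M[:3,3]+o["position"];d=R@M[:3,:3]@np.linalg.inv(WI["K"])@[uv[0],uv[1],1]
    return C+d*(z-C[2])/d[2]
def wproj(P,o):
    R=Ro.from_quat(o["ee_rot"]).as_matrix();M=WI["mount"]
    q=M[:3,:3].T@(R.T@(np.array(P)-o["position"])-M[:3,3]);p=WI["K"]@q;return p[:2]/p[2]
E
python3 - <<'E'
from h import *
from scipy.optimize import least_squares
o=manip.get_obs()
# grid: image right=+y, up=-x
obs=[((110,142),-80,-120),((216,128),-80,-40),((323,113),-80,40),((430,99),-80,120),((540,86),-80,200),
((540,194),0,200),((534,284),80,200),((436,297),80,120),((163,327),80,-120),((138,240),0,-120)]
def res(p):
    x,y,th,z=p;c,s=np.cos(th),np.sin(th);r=[]
    for uv,a,b in obs: r+=list(wproj([x+c*a/1e3-s*b/1e3,y+s*a/1e3+c*b/1e3,z],o)-uv)
    return np.array(r)
r=least_squares(res,[.484,-.036,.17,.057],loss="soft_l1");print(r.x,np.degrees(r.x[2]));print(res(r.x).round(1).tolist())
x,y,th,z=r.x;R=np.array([[np.cos(th),-np.sin(th)],[np.sin(th),np.cos(th)]])
Q=np.array([wback(p,z+.004,o) for p in[(279,155),(351,155),(350,289),(281,289)]])
print(Q.round(4).tolist(),Q.mean(0),"loc",R.T@(Q.mean(0)[:2]-[x,y]),[np.linalg.norm(Q[i]-Q[i-1]).round(4) for i in range(4)])
d=Q[2]+Q[3]-Q[0]-Q[1];print(np.degrees(np.arctan2(d[1],d[0])))
m=wback((500,236),z+.032,o);print("mouth",m,R.T@(m[:2]-[x,y]))
E
python3 -c "
import cv2
a=cv2.imread('pics/w1.png');cv2.imwrite('pics/w1c.png',cv2.resize(a[140:310,260:560],None,fx=2.6,fy=2.6,interpolation=2))"
```

```text
[ 0.47913985 -0.03814344  0.16994748  0.05772223] 9.737273386535138
[1.3, -1.4, -0.5, -0.9, -1.2, 0.3, 0.2, 0.2, 0.8, -1.1, -3.8, -0.5, -1.8, 2.5, 1.5, 0.1, -0.2, 0.8, 1.0, 1.2]
[[0.4249, -0.043, 0.0617], [0.4224, 0.0111, 0.0617], [0.5319, 0.018, 0.0617], [0.5346, -0.0396, 0.0617]] [ 0.47843426 -0.01337995  0.06172223] loc [0.00349284 0.02452608] [np.float64(0.1097), np.float64(0.0542), np.float64(0.1097), np.float64(0.0577)]
2.682755363110859
mouth [0.47260117 0.12033275 0.08972223] [0.02035869 0.15729902]
```

View pics/w1c.png

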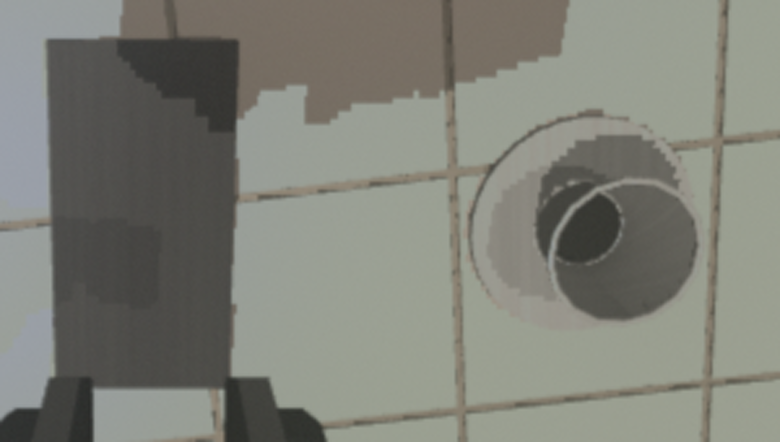

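```bash
python3 -m crank '[[-0.5,[-0.02,-0.05,0.3],[0,0,0]],[-0.5,[0,0,0.35],[0,0,0]],[-0.5,[0,0,0.35],[0,0,0]],[-0.5,[0,0,0.2],[0,0,0]],[-0.5,[0,0,0.09],[0,0,0]]]'
python3 -m crank '[[-0.5,[0,0,0],[0,0,0]],[-0.5,[0,0,0],[0,0,0]],[-0.5,[0,0,0],[0,0,0]],[-0.5,[0,0,0],[0,0,0]],[-0.5,[0,0,0],[0,0,0]]]'
python3 - <<'E'
from h import *
import cv2
to(.479,-.0125,.085,182.7)
cv2.imwrite("pics/w2.png",manip.camera("wrist"))
print(manip.get_obs()["ft_force"])
s=manip.camera("scene")[170:260,260:380];print(manip.get_obs()["ft_force"])
cv2.imwrite("pics/s3.png",cv2.resize(s,None,fx=6,fy=6,interpolation=2))
E
```

```text
clock: 3.25
position: [0.478, -0.0132, 0.0953]
ee_rot: [-0.024, 1.0, -0.0, -0.001]
ft_force: [-0.5, -0.1, -0.2]
grip_width: 0.246
clock: 3.75
position: [0.4793, -0.0133, 0.0973]
ee_rot: [-0.024, 1.0, 0.0, 0.0]
ft_force: [0.4, -0.2, -0.4]
grip_width: 0.248
clock 3.75 pos [ 0.4793 -0.0133  0.0973] F [ 0.42 -0.24 -0.42] w 0.248
turn [0.0005 0.0011 0.0006] shift cur axes [0.0029 0.0095 0.1535] shift target axes [0.0028 0.0096 0.1535]
[-0.67042444 -1.46776624  0.1275268 ]
[ 0.7401836  -0.17517684 -0.12045337]
```

View pics/w2.png

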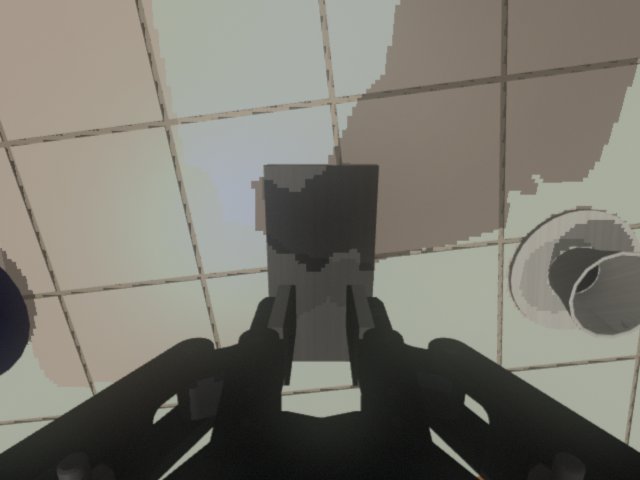

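View pics/s3.png

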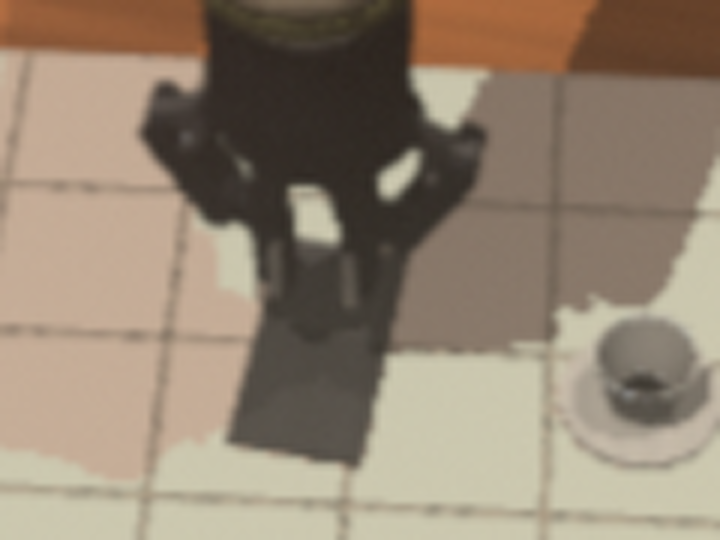

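```bash
python3 -m crank '[[-0.5,[0,0,0.03],[0,0,0]],[-0.5,[0,0,0.03],[0,0,0]],[-0.5,[0,0,0.03],[0,0,0]],[-0.5,[0,0,0.02],[0,0,0]],[-0.5,[0,0,0],[0,0,0]]]'
python3 -m crank '[[-0.5,[0,0,0.005],[0,0,0]],[-0.5,[0,0,0.005],[0,0,0]],[-0.5,[0,0,0.005],[0,0,0]],[-0.5,[0,0,0.005],[0,0,0]],[-0.5,[0,0,0.005],[0,0,0]]]'
python3 -c "
from h import *
to(.479,-.0125,.085,182.7)"
```

```text
clock: 4.35
position: [0.4787, -0.0134, 0.0876]
ee_rot: [-0.024, 1.0, -0.0, -0.0]
ft_force: [0.1, 0.4, -0.6]
grip_width: 0.252
clock: 4.85
position: [0.479, -0.0133, 0.086]
ee_rot: [-0.024, 1.0, 0.0, 0.0]
ft_force: [0.5, -0.8, -0.7]
grip_width: 0.251
clock 4.85 pos [ 0.479  -0.0133  0.086 ] F [ 0.5  -0.82 -0.73] w 0.251
turn [0.0001 0.0001 0.0006] shift cur axes [-0.0007  0.0102  0.0125] shift target axes [-0.0007  0.0102  0.0125]
```

```bash
python3 -m crank '[[-0.5,[0,0,0.004],[0,0,0]],[-0.5,[0,0,0.004],[0,0,0]],[-0.5,[0,0,0.004],[0,0,0]],[-0.5,[0,0,0.004],[0,0,0]],[-0.5,[0,0,0],[0,0,0]]]'
```

```text
clock: 5.35
position: [0.4789, -0.0133, 0.0847]
ee_rot: [-0.024, 1.0, 0.0, -0.0]
ft_force: [-0.2, -0.5, 0.1]
grip_width: 0.25
```

```bash
python3 -m crank '[[-0.5,[0,0,0.003],[0,0,0]],[-0.5,[0,0,0.003],[0,0,0]],[-0.5,[0,0,0.003],[0,0,0]],[-0.5,[0,0,0.003],[0,0,0]],[-0.5,[0,0,0],[0,0,0]]]'
```

```text
clock: 5.85
position: [0.4789, -0.0133, 0.0837]
ee_rot: [-0.024, 1.0, 0.0, -0.0]
ft_force: [-0.8, -0.3, -0.0]
grip_width: 0.252
```

```bash
python3 -m crank '[[-0.5,[0,0,0.003],[0,0,0]],[-0.5,[0,0,0.003],[0,0,0]],[-0.5,[0,0,0.003],[0,0,0]],[-0.5,[0,0,0],[0,0,0]],[-0.5,[0,0,0],[0,0,0]]]'
```

```text
clock: 6.35
position: [0.479, -0.0133, 0.083]
ee_rot: [-0.024, 1.0, 0.0, 0.0]
ft_force: [0.1, -0.5, 0.4]
grip_width: 0.251
```

```bash
python3 -m crank '[[-0.5,[0,0,0.003],[0,0,0]],[-0.5,[0,0,0.003],[0,0,0]],[-0.5,[0,0,0.003],[0,0,0]],[-0.5,[0,0,0],[0,0,0]],[-0.5,[0,0,0],[0,0,0]]]'
```

```text
clock: 6.85
position: [0.479, -0.0133, 0.0823]
ee_rot: [-0.024, 1.0, 0.0, 0.0]
ft_force: [0.3, -0.6, -0.4]
grip_width: 0.253
```

```bash
python3 -m crank '[[-0.5,[0,0,0.003],[0,0,0]],[-0.5,[0,0,0.003],[0,0,0]],[-0.5,[0,0,0.003],[0,0,0]],[-0.5,[0,0,0],[0,0,0]],[-0.5,[0,0,0],[0,0,0]]]'
```

```text
clock: 7.35
position: [0.479, -0.0133, 0.0816]
ee_rot: [-0.024, 1.0, 0.0, 0.0]
ft_force: [0.2, -0.4, 0.7]
grip_width: 0.251
```

```bash
python3 -m crank '[[-0.5,[0,0,0.003],[0,0,0]],[-0.5,[0,0,0.003],[0,0,0]],[-0.5,[0,0,0.003],[0,0,0]],[-0.5,[0,0,0],[0,0,0]],[-0.5,[0,0,0],[0,0,0]]]'
```

```text
clock: 7.85
position: [0.4789, -0.0133, 0.0808]
ee_rot: [-0.024, 1.0, 0.0, -0.0]
ft_force: [-0.3, -0.2, -0.7]
grip_width: 0.25
```

```bash
python3 -m crank '[[-0.5,[0,0,0.003],[0,0,0]],[-0.5,[0,0,0.003],[0,0,0]],[-0.5,[0,0,0.003],[0,0,0]],[-0.5,[0,0,0],[0,0,0]],[-0.5,[0,0,0],[0,0,0]]]'
```

```text
clock: 8.35
position: [0.4789, -0.0133, 0.0801]
ee_rot: [-0.024, 1.0, 0.0, 0.0]
ft_force: [-0.4, -0.2, 0.5]
grip_width: 0.252
```

```bash
python3 -c "
from h import *
import cv2
w=manip.camera('wrist');cv2.imwrite('pics/w3.png',cv2.resize(w[140:400,200:440],None,fx=2.3,fy=2.3,interpolation=2))
to(.479,-.0125,.085,182.7)"
```

```text
clock 8.4 pos [ 0.479  -0.0133  0.0802] F [-0.2   0.12 -0.49] w 0.243
turn [0.0001 0.     0.0006] shift cur axes [-0.0011  0.0101 -0.0605] shift target axes [-0.0011  0.0101 -0.0605]
```

View pics/w3.png

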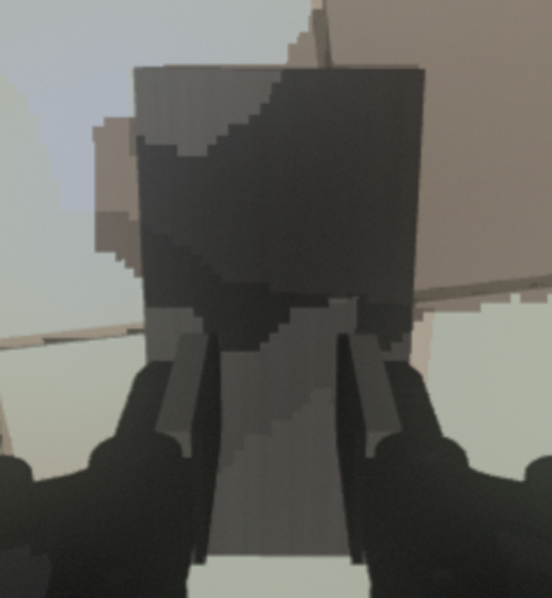

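```bash
python3 -m crank '[[-0.5,[0,0,0.003],[0,0,0]],[-0.5,[0,0,0.003],[0,0,0]],[-0.5,[0,0,0.003],[0,0,0]],[-0.5,[0,0,0],[0,0,0]],[-0.5,[0,0,0],[0,0,0]]]'
```

```text
clock: 8.9
position: [0.479, -0.0133, 0.0794]
ee_rot: [-0.024, 1.0, 0.0, 0.0]
ft_force: [-0.8, -0.0, -0.3]
grip_width: 0.248
```

```bash
python3 -m crank '[[-0.5,[0,0,0.003],[0,0,0]],[-0.5,[0,0,0.003],[0,0,0]],[-0.5,[0,0,0],[0,0,0]],[-0.5,[0,0,0],[0,0,0]],[-0.5,[0,0,0],[0,0,0]]]'
```

```text
clock: 9.4
position: [0.4789, -0.0133, 0.0789]
ee_rot: [-0.024, 1.0, 0.0, -0.0]
ft_force: [-0.9, 0.3, 0.8]
grip_width: 0.249
```

```bash
python3 -m crank '[[-0.5,[0,0,0.003],[0,0,0]],[-0.5,[0,0,0.003],[0,0,0]],[-0.5,[0,0,0],[0,0,0]],[-0.5,[0,0,0],[0,0,0]],[-0.5,[0,0,0],[0,0,0]]]'
```

```text
clock: 9.9
position: [0.4789, -0.0133, 0.0785]
ee_rot: [-0.024, 1.0, 0.0, -0.0]
ft_force: [0.4, 0.2, 0.1]
grip_width: 0.253
```

```bash
python3 -m crank '[[-0.5,[0,0,0.003],[0,0,0]],[-0.5,[0,0,0.003],[0,0,0]],[-0.5,[0,0,0],[0,0,0]],[-0.5,[0,0,0],[0,0,0]],[-0.5,[0,0,0],[0,0,0]]]'
```

```text
clock: 10.4
position: [0.479, -0.0133, 0.078]
ee_rot: [-0.024, 1.0, 0.0, 0.0]
ft_force: [-0.6, 0.4, -0.5]
grip_width: 0.249
```

```bash
python3 -m crank '[[-0.5,[0,0,0.003],[0,0,0]],[-0.5,[0,0,0.003],[0,0,0]],[-0.5,[0,0,0.003],[0,0,0]],[-0.5,[0,0,0],[0,0,0]],[-0.5,[0,0,0],[0,0,0]]]'
```

```text
clock: 10.9
position: [0.4789, -0.0133, 0.0773]
ee_rot: [-0.024, 1.0, 0.0, -0.0]
ft_force: [0.8, 0.2, -1.2]
grip_width: 0.247
```

```bash
python3 -c "
from h import *
import cv2
w=manip.camera('wrist');cv2.imwrite('pics/w4.png',cv2.resize(w[140:400,200:440],None,fx=2.3,fy=2.3,interpolation=2))
s=manip.camera('scene')[170:260,260:380];cv2.imwrite('pics/s4.png',cv2.resize(s,None,fx=6,fy=6,interpolation=2))
to(.479,-.0125,.085,182.7)"
```

```text
clock 11.0 pos [ 0.4789 -0.0133  0.0773] F [-0.38 -0.17  0.85] w 0.252
turn [0.0001 0.     0.0006] shift cur axes [-0.0012  0.0102 -0.0966] shift target axes [-0.0012  0.0102 -0.0966]
```

View pics/w4.png

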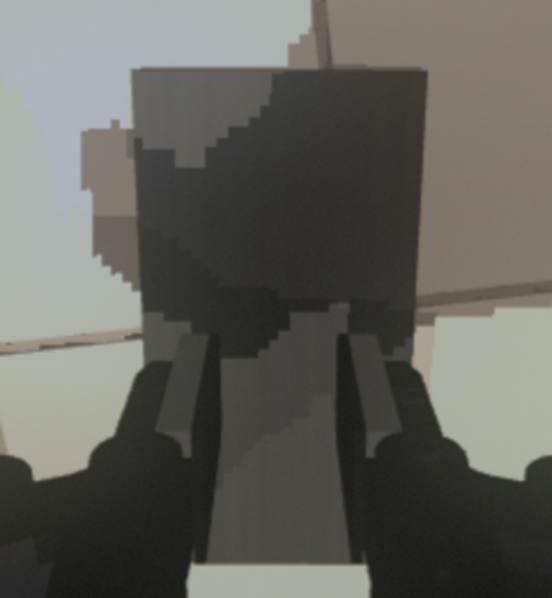

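View pics/s4.png

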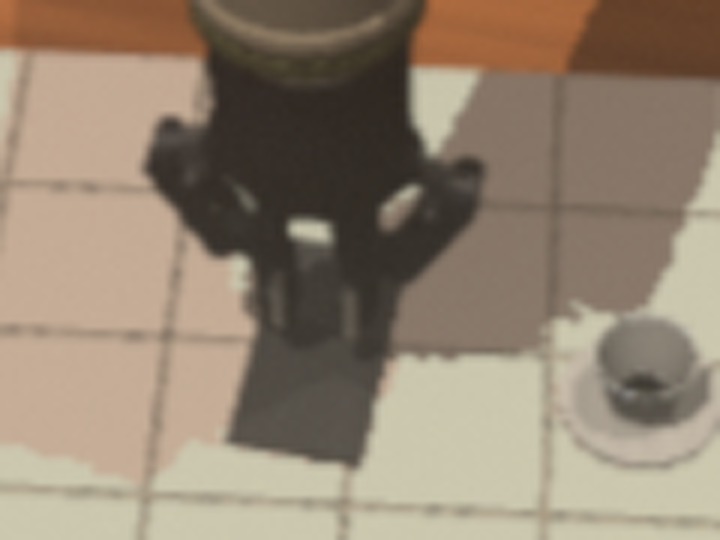

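```bash
python3 -m crank '[[-0.5,[0,0,0.003],[0,0,0]],[-0.5,[0,0,0.003],[0,0,0]],[-0.5,[0,0,0.002],[0,0,0]],[-0.5,[0,0,0],[0,0,0]],[-0.5,[0,0,0],[0,0,0]]]'
```

```text
clock: 11.5
position: [0.4789, -0.0133, 0.0766]
ee_rot: [-0.024, 1.0, 0.0, -0.0]
ft_force: [-0.9, 0.4, -0.4]
grip_width: 0.249
```

```bash
python3 -m crank '[[-0.5,[0,0,0.003],[0,0,0]],[-0.5,[0,0,0.003],[0,0,0]],[-0.5,[0,0,0],[0,0,0]],[-0.5,[0,0,0],[0,0,0]],[-0.5,[0,0,0],[0,0,0]]]'
```

```text
clock: 12.0
position: [0.4789, -0.0133, 0.0762]
ee_rot: [-0.024, 1.0, 0.0, 0.0]
ft_force: [0.1, 0.5, 0.1]
grip_width: 0.25
```

```bash
python3 -m crank '[[-0.5,[0,0,0.003],[0,0,0]],[-0.5,[0,0,0.003],[0,0,0]],[-0.5,[0,0,0],[0,0,0]],[-0.5,[0,0,0],[0,0,0]],[-0.5,[0,0,0],[0,0,0]]]'
```

```text
clock: 12.5
position: [0.479, -0.0133, 0.0757]
ee_rot: [-0.024, 1.0, 0.0, 0.0]
ft_force: [1.1, 0.2, -1.0]
grip_width: 0.253
```

```bash
python3 -m crank '[[-0.5,[0,0,0.003],[0,0,0]],[-0.5,[0,0,0.003],[0,0,0]],[-0.5,[0,0,0],[0,0,0]],[-0.5,[0,0,0],[0,0,0]],[-0.5,[0,0,0],[0,0,0]]]'
```

```text
clock: 13.0
position: [0.4789, -0.0133, 0.0752]
ee_rot: [-0.024, 1.0, 0.0, 0.0]
ft_force: [0.2, 0.9, 0.6]
grip_width: 0.25
```

```bash
python3 -m crank '[[-0.5,[0,0,0.003],[0,0,0]],[-0.5,[0,0,0.003],[0,0,0]],[-0.5,[0,0,0],[0,0,0]],[-0.5,[0,0,0],[0,0,0]],[-0.5,[0,0,0],[0,0,0]]]'
```

```text
clock: 13.5
position: [0.4789, -0.0133, 0.0747]
ee_rot: [-0.024, 1.0, 0.0, -0.0]
ft_force: [-0.3, -0.1, 0.1]
grip_width: 0.254
```

```bash
python3 -m crank '[[-0.5,[0,0,0.003],[0,0,0]],[-0.5,[0,0,0.003],[0,0,0]],[-0.5,[0,0,0],[0,0,0]],[-0.5,[0,0,0],[0,0,0]],[-0.5,[0,0,0],[0,0,0]]]'
```

```text
clock: 14.0
position: [0.4789, -0.0133, 0.0742]
ee_rot: [-0.024, 1.0, 0.0, -0.0]
ft_force: [-0.5, -0.2, 0.5]
grip_width: 0.251
```

```bash
python3 -c "
from h import *
import cv2
w=manip.camera('wrist');cv2.imwrite('pics/w5.png',cv2.resize(w[140:400,200:440],None,fx=2.3,fy=2.3,interpolation=2))
to(.479,-.0125,.085,182.7)"
```

```text
clock 14.05 pos [ 0.4789 -0.0133  0.0742] F [ 0.45 -0.26 -0.36] w 0.248
turn [ 0.0001 -0.      0.0005] shift cur axes [-0.0012  0.0104 -0.1348] shift target axes [-0.0011  0.0104 -0.1348]
```

View pics/w5.png

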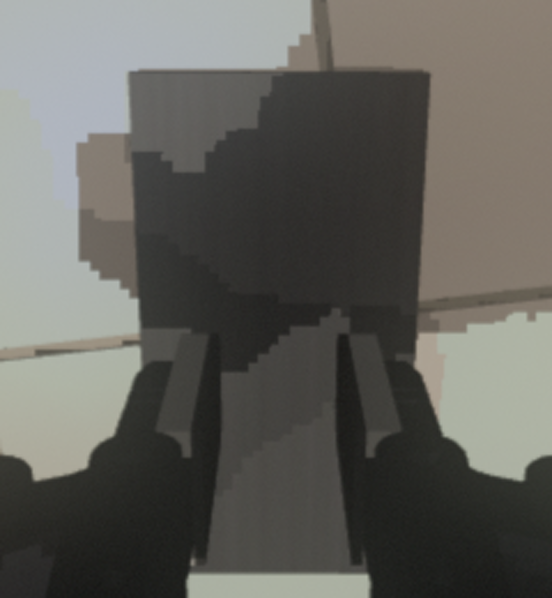

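```bash
python3 -c "
from h import *
o=manip.get_obs();R=Ro.from_quat(o['ee_rot']).as_matrix()
for p in [(.011,.0106,.022),(-.011,.0106,.022),(.011,.0106,.019),(.011,.0106,.0),(-.011,.0106,0),(.011,.0106,.015)]:
    q=wproj(o['position']+R@np.array(p),o);print(p,q,(q-[200,140])*2.3)
for zt in (.0616,.0575):
  for p in [(.535,-.037),(.535,.018)]: print(zt,wproj([*p,zt],o))
"

```

```text
(0.011, 0.0106, 0.022) [343.4067314  262.14864576] [329.83548222 280.94188524]
(-0.011, 0.0106, 0.022) [342.69092222 303.50493226] [328.1891211 376.0613442]
(0.011, 0.0106, 0.019) [343.78453093 264.34698452] [330.70442113 285.9980644 ]
(0.011, 0.0106, 0.0) [346.49843472 280.13863977] [336.94639985 322.31887146]
(-0.011, 0.0106, 0) [345.57212222 326.14695072] [334.8158811  428.13798666]
(0.011, 0.0106, 0.015) [344.30797378 267.3927922 ] [331.90833969 293.00342207]
0.0616 [269.94797927 390.22121287]
0.0616 [377.60293977 394.35386168]
0.0575 [270.98077866 384.85063249]
0.0575 [376.43443048 388.92021717]
```

```bash
python3 -c "
from h import *
o=manip.get_obs();R=Ro.from_quat(o['ee_rot']).as_matrix()
P=o['position'].copy();P[2]=.0773
for x in(.011,-.011):
  for y in (.0106,-.0106,.022,-.022):
    for z in (.022,.016,0,-.006):
      print(x,y,z,((proj('scene',P+R@np.array([x,y,z]))[0]-[260,170])*6).round(0))
print(((proj('scene',[[.535,-.037,.0616],[.535,.018,.0616],[.535,-.037,.0576],[.535,.018,.0576]])-[260,170])*6).round(0))
"

```

```text
0.011 0.0106 0.022 [348. 336.]
0.011 0.0106 0.016 [348. 328.]
0.011 0.0106 0 [348. 304.]
0.011 0.0106 -0.006 [348. 295.]
0.011 -0.0106 0.022 [299. 329.]
0.011 -0.0106 0.016 [299. 321.]
0.011 -0.0106 0 [298. 297.]
0.011 -0.0106 -0.006 [297. 288.]
0.011 0.022 0.022 [375. 340.]
0.011 0.022 0.016 [375. 332.]
0.011 0.022 0 [375. 308.]
0.011 0.022 -0.006 [375. 299.]
0.011 -0.022 0.022 [273. 325.]
0.011 -0.022 0.016 [272. 317.]
0.011 -0.022 0 [271. 293.]
0.011 -0.022 -0.006 [270. 284.]
-0.011 0.0106 0.022 [338. 378.]
-0.011 0.0106 0.016 [338. 369.]
-0.011 0.0106 0 [338. 346.]
-0.011 0.0106 -0.006 [337. 337.]
-0.011 -0.0106 0.022 [289. 370.]
-0.011 -0.0106 0.016 [288. 362.]
-0.011 -0.0106 0 [287. 339.]
-0.011 -0.0106 -0.006 [286. 330.]
-0.011 0.022 0.022 [365. 382.]
-0.011 0.022 0.016 [365. 373.]
-0.011 0.022 0 [365. 350.]
-0.011 0.022 -0.006 [365. 341.]
-0.011 -0.022 0.022 [262. 366.]
-0.011 -0.022 0.016 [261. 358.]
-0.011 -0.022 0 [260. 335.]
-0.011 -0.022 -0.006 [259. 326.]
[[228. 441.]
 [360. 466.]
 [229. 446.]
 [360. 472.]]
```

```bash
python3 -c "
from h import *
o=manip.get_obs();R=Ro.from_quat(o['ee_rot']).as_matrix()
for z in (.022,.009,0,-.006,-.012): print(z,wproj(o['position']+R@np.array([.011,.0425,z]),o),wproj(o['position']+R@np.array([.011,-.0425,z]),o),wproj(o['position']+R@np.array([-.011,-.0425,z]),o))
"
python3 -c "
import cv2
a=cv2.imread('pics/wrist0.png');cv2.imwrite('pics/w0c.png',a[250:480,50:600])"
```

```text
0.022 [409.44211601 262.05593855] [233.46789516 262.30298911] [236.47147482 303.65811116]
0.009 [416.13858492 272.125407  ] [226.93288351 272.3927947 ] [230.39124213 316.37874769]
0 [421.39684603 280.03224493] [221.80129136 280.3157748 ] [225.63834987 326.32241563]
-0.006 [425.23534333 285.80418653] [218.05519941 286.0995961 ] [222.18063075 333.55641314]
-0.012 [429.37705837 292.03207612] [214.0131303  292.34039469] [218.46094543 341.33847798]
```

View pics/w0c.png

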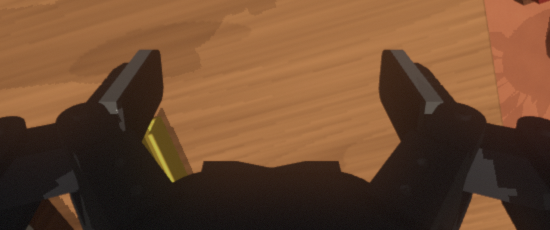

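```bash
python3 -m crank '[[-0.5,[0,0,0.005],[0,0,0]],[-0.5,[0,0,0.005],[0,0,0]],[-0.5,[0,0,0.005],[0,0,0]],[-0.5,[0,0,0],[0,0,0]],[-0.5,[0,0,0],[0,0,0]]]'
```

```text
clock: 14.55
position: [0.4789, -0.0133, 0.073]
ee_rot: [-0.024, 1.0, 0.0, -0.0]
ft_force: [0.0, 0.2, 0.2]
grip_width: 0.25
```

```bash
python3 -m crank '[[-0.5,[0,0,0.005],[0,0,0]],[-0.5,[0,0,0.005],[0,0,0]],[-0.5,[0,0,0.002],[0,0,0]],[-0.5,[0,0,0],[0,0,0]],[-0.5,[0,0,0],[0,0,0]]]'
```

```text
clock: 15.05
position: [0.479, -0.0133, 0.0721]
ee_rot: [-0.024, 1.0, 0.0, 0.0]
ft_force: [-0.4, -0.0, 0.0]
grip_width: 0.249
```

```bash
python3 -c "
from h import *
import cv2
w=manip.camera('wrist');cv2.imwrite('pics/w6.png',cv2.resize(w[140:400,200:440],None,fx=2.3,fy=2.3,interpolation=2))
s=manip.camera('scene')[170:260,260:380];cv2.imwrite('pics/s6.png',cv2.resize(s,None,fx=6,fy=6,interpolation=2))
to(.479,-.0125,.085,182.7)"
```

```text
clock 15.15 pos [ 0.4789 -0.0133  0.0721] F [-0.52  0.54 -0.38] w 0.252
turn [0.0001 0.     0.0006] shift cur axes [-0.0012  0.0104 -0.1616] shift target axes [-0.0012  0.0104 -0.1616]
```

View pics/w6.png

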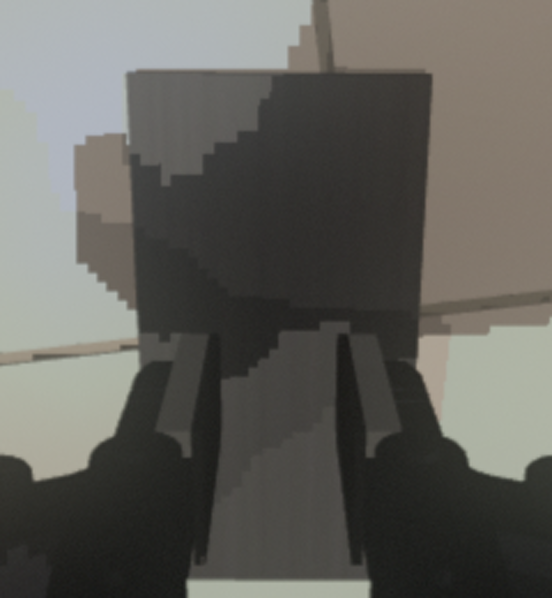

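View pics/s6.png

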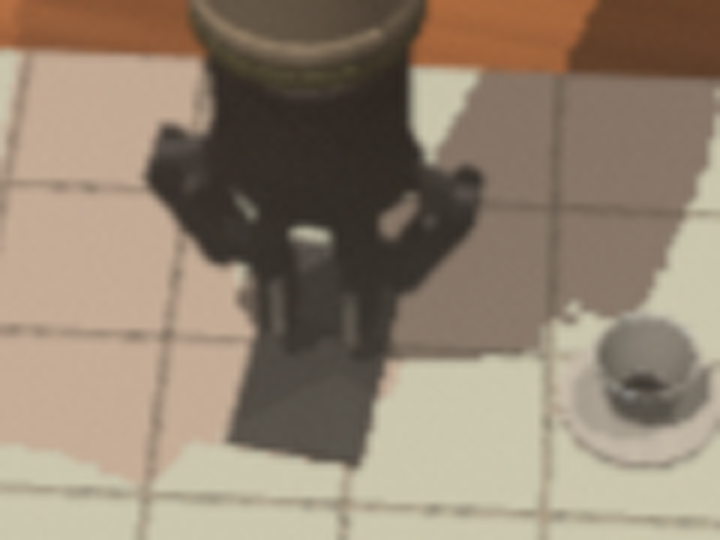

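```bash
python3 -m crank '[[-0.5,[0,0,0.005],[0,0,0]],[-0.5,[0,0,0.005],[0,0,0]],[-0.5,[0,0,0.005],[0,0,0]],[-0.5,[0,0,0],[0,0,0]],[-0.5,[0,0,0],[0,0,0]]]'
```

```text
clock: 15.65
position: [0.4789, -0.0133, 0.0709]
ee_rot: [-0.024, 1.0, 0.0, -0.0]
ft_force: [-0.1, 0.6, 0.8]
grip_width: 0.25
```

```bash
python3 -m crank '[[-0.5,[0,0,0.005],[0,0,0]],[-0.5,[0,0,0.005],[0,0,0]],[-0.5,[0,0,0.002],[0,0,0]],[-0.5,[0,0,0],[0,0,0]],[-0.5,[0,0,0],[0,0,0]]]'
python3 -c "
from h import *
import cv2
w=manip.camera('wrist');cv2.imwrite('pics/w7.png',cv2.resize(w[140:400,200:440],None,fx=2.3,fy=2.3,interpolation=2))
to(.479,-.0125,.085,182.7)"
```

```text
clock: 16.15
position: [0.4789, -0.0133, 0.0699]
ee_rot: [-0.024, 1.0, 0.0, -0.0]
ft_force: [-0.4, -0.3, 0.1]
grip_width: 0.247
clock 16.2 pos [ 0.4789 -0.0133  0.0699] F [ 0.26 -0.66  0.1 ] w 0.249
turn [0.0001 0.     0.0007] shift cur axes [-0.0014  0.0102 -0.1885] shift target axes [-0.0014  0.0102 -0.1885]
```

View pics/w7.png

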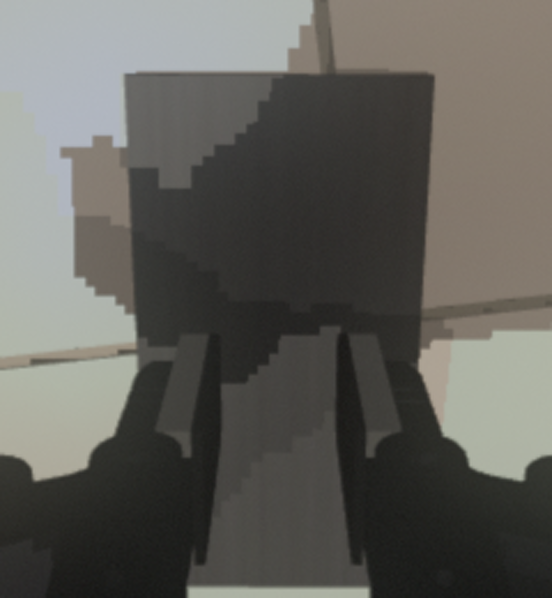

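```bash
python3 -m crank '[[-0.5,[0,0,0.005],[0,0,0]],[-0.5,[0,0,0.005],[0,0,0]],[-0.5,[0,0,0.005],[0,0,0]],[-0.5,[0,0,0],[0,0,0]],[-0.5,[0,0,0],[0,0,0]]]'
```

```text
clock: 16.7
position: [0.4789, -0.0133, 0.0687]
ee_rot: [-0.024, 1.0, 0.0, -0.0]
ft_force: [0.2, 1.0, -0.7]
grip_width: 0.248
```

```bash
python3 -m crank '[[-0.5,[0,0,0.005],[0,0,0]],[-0.5,[0,0,0.005],[0,0,0]],[-0.5,[0,0,0.002],[0,0,0]],[-0.5,[0,0,0],[0,0,0]],[-0.5,[0,0,0],[0,0,0]]]'
```

```text
clock: 17.2
position: [0.4789, -0.0133, 0.0678]
ee_rot: [-0.024, 1.0, 0.0, -0.0]
ft_force: [0.8, -0.4, 0.3]
grip_width: 0.248
```

```bash
python3 -m crank '[[-0.5,[0,0,0.004],[0,0,0]],[-0.5,[0,0,0.004],[0,0,0]],[-0.5,[0,0,0.004],[0,0,0]],[-0.5,[0,0,0],[0,0,0]],[-0.5,[0,0,0],[0,0,0]]]'
```

```text
clock: 17.7
position: [0.4789, -0.0133, 0.0668]
ee_rot: [-0.024, 1.0, 0.0, 0.0]
ft_force: [0.1, 0.5, -0.3]
grip_width: 0.25
```

```bash
python3 -m crank '[[-0.5,[0,0,0.004],[0,0,0]],[-0.5,[0,0,0.004],[0,0,0]],[-0.5,[0,0,0],[0,0,0]],[-0.5,[0,0,0],[0,0,0]],[-0.5,[0,0,0],[0,0,0]]]'
python3 -c "
from h import *
import cv2
w=manip.camera('wrist');cv2.imwrite('pics/w8.png',cv2.resize(w[140:400,200:440],None,fx=2.3,fy=2.3,interpolation=2))
to(.479,-.0125,.085,182.7)"
```

```text
clock: 18.2
position: [0.4789, -0.0133, 0.0661]
ee_rot: [-0.024, 1.0, 0.0, 0.0]
ft_force: [0.0, -0.2, -0.8]
grip_width: 0.25
clock 18.25 pos [ 0.4789 -0.0133  0.0661] F [ 0.01 -1.14 -0.1 ] w 0.25
turn [ 0.0001 -0.      0.0006] shift cur axes [-0.0013  0.0104 -0.2357] shift target axes [-0.0013  0.0104 -0.2357]
```

View pics/w8.png

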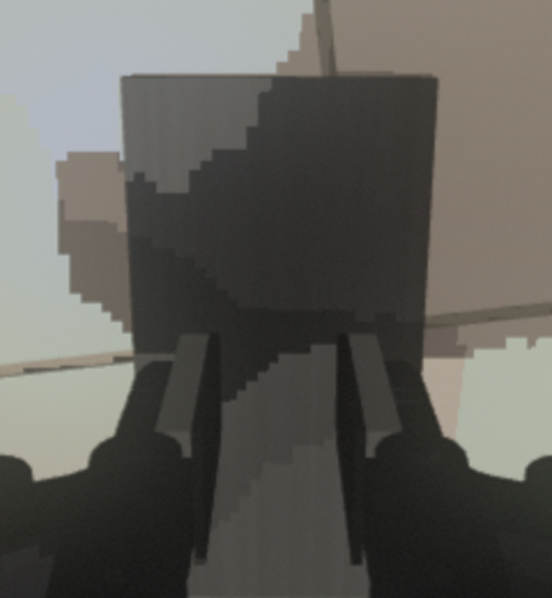

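```bash
python3 -m crank '[[-0.5,[0,0,0.002],[0,0,0]],[-0.5,[0,0,0.002],[0,0,0]],[-0.5,[0,0,0.002],[0,0,0]],[-0.5,[0,0,0.002],[0,0,0]],[-0.5,[0,0,0.001],[0,0,0]]]'
```

```text
clock: 18.75
position: [0.4789, -0.0133, 0.0654]
ee_rot: [-0.024, 1.0, 0.0, -0.0]
ft_force: [0.3, 0.8, 0.2]
grip_width: 0.249
```

```bash
python3 -m crank '[[-0.5,[0,0,0.002],[0,0,0]],[-0.5,[0,0,0.002],[0,0,0]],[-0.5,[0,0,0.002],[0,0,0]],[-0.5,[0,0,0.002],[0,0,0]],[-0.5,[0,0,0.001],[0,0,0]]]'
```

```text
clock: 19.25
position: [0.4789, -0.0133, 0.0647]
ee_rot: [-0.024, 1.0, 0.0, -0.0]
ft_force: [-0.1, -0.8, 0.0]
grip_width: 0.249
```

```bash
python3 -m crank '[[-0.5,[0,0,0.002],[0,0,0]],[-0.5,[0,0,0.002],[0,0,0]],[-0.5,[0,0,0.002],[0,0,0]],[-0.5,[0,0,0.002],[0,0,0]],[-0.5,[0,0,0.001],[0,0,0]]]'
```

```text
clock: 19.75
position: [0.4789, -0.0133, 0.064]
ee_rot: [-0.024, 1.0, 0.0, 0.0]
ft_force: [0.1, -0.1, -0.3]
grip_width: 0.252
```

```bash
python3 -m crank '[[-0.5,[0,0,0.002],[0,0,0]],[-0.5,[0,0,0.002],[0,0,0]],[-0.5,[0,0,0.002],[0,0,0]],[-0.5,[0,0,0.002],[0,0,0]],[-0.5,[0,0,0.001],[0,0,0]]]'
python3 -c "
from h import *
import cv2
w=manip.camera('wrist');cv2.imwrite('pics/w9.png',cv2.resize(w[180:380,220:420],None,fx=3,fy=3,interpolation=2))
s=manip.camera('scene')[170:260,260:380];cv2.imwrite('pics/s9.png',cv2.resize(s,None,fx=6,fy=6,interpolation=2))
to(.479,-.0125,.085,182.7)"
```

```text
clock: 20.25
position: [0.4789, -0.0133, 0.0632]
ee_rot: [-0.024, 1.0, 0.0, -0.0]
ft_force: [0.5, 0.5, 0.1]
grip_width: 0.251
clock 20.35 pos [ 0.479  -0.0133  0.0633] F [-0.49 -0.1   0.29] w 0.25
turn [0.0001 0.0001 0.0005] shift cur axes [-0.0011  0.0102 -0.2715] shift target axes [-0.0011  0.0102 -0.2715]
```

View pics/w9.png

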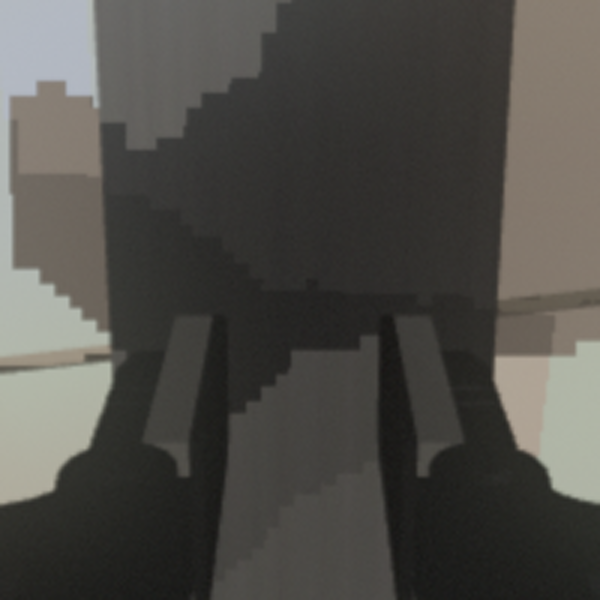

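View pics/s9.png

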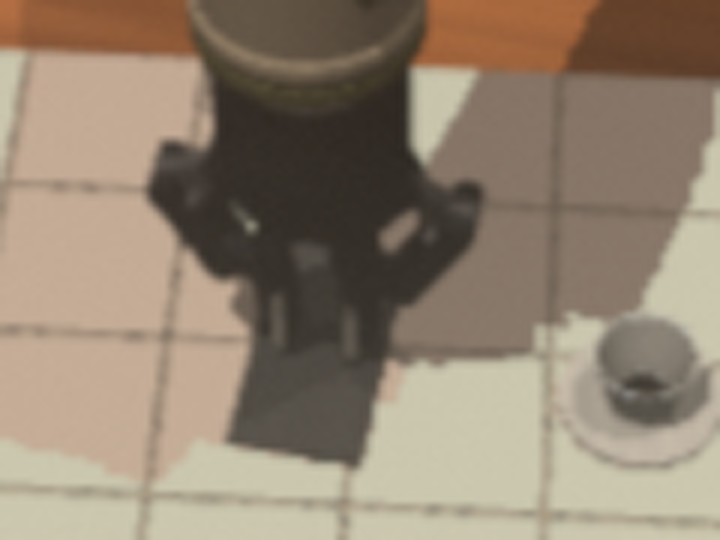

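```bash
python3 -c "
from h import *
o=manip.get_obs();R=Ro.from_quat(o['ee_rot']).as_matrix();P=o['position']
for zz in (.0616,.0656,.0706):
  for x in (-.011,.011):
    for y in (.0106,.022,-.0106,-.022):
      Q=P+R@np.array([x,y,0]);Q[2]=zz
      print(zz,x,y,((proj('scene',Q)[0]-[260,170])*6).round(0),((wproj(Q,o)-[220,180])*3).round(0))
"

```

```text
0.0616 -0.011 0.0106 [338. 369.] [376. 433.]
0.0616 -0.011 0.022 [365. 373.] [452. 433.]
0.0616 -0.011 -0.0106 [288. 361.] [234. 433.]
0.0616 -0.011 -0.022 [261. 357.] [157. 433.]
0.0616 0.011 0.0106 [348. 327.] [379. 296.]
0.0616 0.011 0.022 [375. 331.] [458. 296.]
0.0616 0.011 -0.0106 [299. 320.] [231. 296.]
0.0616 0.011 -0.022 [272. 316.] [151. 296.]
0.0656 -0.011 0.0106 [338. 363.] [378. 447.]
0.0656 -0.011 0.022 [365. 367.] [456. 447.]
0.0656 -0.011 -0.0106 [288. 356.] [232. 447.]
0.0656 -0.011 -0.022 [261. 352.] [154. 447.]
0.0656 0.011 0.0106 [348. 322.] [381. 307.]
0.0656 0.011 0.022 [375. 325.] [462. 307.]
0.0656 0.011 -0.0106 [299. 314.] [229. 307.]
0.0656 0.011 -0.022 [272. 310.] [148. 307.]
0.0706 -0.011 0.0106 [338. 356.] [380. 465.]
0.0706 -0.011 0.022 [365. 360.] [461. 465.]
0.0706 -0.011 -0.0106 [287. 348.] [230. 465.]
0.0706 -0.011 -0.022 [260. 344.] [149. 465.]
0.0706 0.011 0.0106 [348. 314.] [383. 322.]
0.0706 0.011 0.022 [375. 318.] [467. 322.]
0.0706 0.011 -0.0106 [298. 307.] [227. 322.]
0.0706 0.011 -0.022 [271. 303.] [143. 322.]
```

```bash
python3 -m crank '[[-0.5,[0,0,0.003],[0,0,0]],[-0.5,[0,0,0.003],[0,0,0]],[-0.5,[0,0,0.003],[0,0,0]],[-0.5,[0,0,0.003],[0,0,0]],[-0.5,[0,0,0],[0,0,0]]]'
```

```text
clock: 20.85
position: [0.4789, -0.0133, 0.0623]
ee_rot: [-0.024, 1.0, 0.0, 0.0]
ft_force: [-0.1, -0.8, 0.4]
grip_width: 0.252
```

```bash
python3 -m crank '[[-0.5,[0,0,0.003],[0,0,0]],[-0.5,[0,0,0.003],[0,0,0]],[-0.5,[0,0,0.003],[0,0,0]],[-0.5,[0,0,0.003],[0,0,0]],[-0.5,[0,0,0],[0,0,0]]]'
```

```text
clock: 21.35
position: [0.4789, -0.0133, 0.0613]
ee_rot: [-0.024, 1.0, 0.0, -0.0]
ft_force: [-0.3, -0.4, -0.0]
grip_width: 0.251
```

```bash
python3 -m crank '[[-0.5,[0,0,0.003],[0,0,0]],[-0.5,[0,0,0.003],[0,0,0]],[-0.5,[0,0,0.003],[0,0,0]],[-0.5,[0,0,0.003],[0,0,0]],[-0.5,[0,0,0],[0,0,0]]]'
```

```text
clock: 21.85
position: [0.4789, -0.0133, 0.0604]
ee_rot: [-0.024, 1.0, 0.0, -0.0]
ft_force: [-0.0, -0.1, -0.5]
grip_width: 0.251
```

```bash
python3 -m crank '[[-0.5,[0,0,0.002],[0,0,0]],[-0.5,[0,0,0.002],[0,0,0]],[-0.5,[0,0,0.002],[0,0,0]],[-0.5,[0,0,0.002],[0,0,0]],[-0.5,[0,0,0.001],[0,0,0]]]'
```

```text
clock: 22.35
position: [0.4789, -0.0133, 0.0596]
ee_rot: [-0.024, 1.0, 0.0, 0.0]
ft_force: [-0.8, 0.0, -0.7]
grip_width: 0.253
```

```bash
python3 -m crank '[[-0.5,[0,0,0.002],[0,0,0]],[-0.5,[0,0,0.002],[0,0,0]],[-0.5,[0,0,0.002],[0,0,0]],[-0.5,[0,0,0.002],[0,0,0]],[-0.5,[0,0,0],[0,0,0]]]'
```

```text
clock: 22.85
position: [0.4789, -0.0133, 0.059]
ee_rot: [-0.024, 1.0, 0.0, -0.0]
ft_force: [0.5, -0.4, -0.5]
grip_width: 0.248
```

```bash
python3 -m crank '[[-0.5,[0,0,0.002],[0,0,0]],[-0.5,[0,0,0.002],[0,0,0]],[-0.5,[0,0,0.002],[0,0,0]],[-0.5,[0,0,0.002],[0,0,0]],[-0.5,[0,0,0],[0,0,0]]]'
```

```text
clock: 23.35
position: [0.479, -0.0133, 0.0585]
ee_rot: [-0.024, 1.0, 0.0, 0.0]
ft_force: [-0.9, 0.5, 3.3]
grip_width: 0.249
```

```bash
python3 -m crank '[[-0.5,[0,0,0.002],[0,0,0]],[-0.5,[0,0,0.001],[0,0,0]],[-0.5,[0,0,0],[0,0,0]],[-0.5,[0,0,0],[0,0,0]],[-0.5,[0,0,0],[0,0,0]]]'
```

```text
clock: 23.85
position: [0.479, -0.0133, 0.0583]
ee_rot: [-0.024, 1.0, 0.0, 0.0]
ft_force: [-1.4, 0.0, 5.7]
grip_width: 0.252
```

```bash
python3 -m crank '[[-0.5,[-0.02,0.0025,0],[0,0,-0.002]],[-0.5,[-0.04,0.005,0],[0,0,-0.004]],[-0.5,[-0.06,0.007,0],[0,0,-0.007]],[-0.5,[-0.06,0.007,0],[0,0,-0.007]],[-0.5,[-0.06,0.007,0],[0,0,-0.007]]]'
```

```text
clock: 24.35
position: [0.4983, -0.01, 0.0583]
ee_rot: [-0.034, 0.999, 0.0, 0.0]
ft_force: [-1.9, 0.4, 5.5]
grip_width: 0.25
```

```bash
python3 -m crank '[[-0.5,[-0.07,0.007,0],[0,0,-0.008]],[-0.5,[-0.07,0.007,0],[0,0,-0.008]],[-0.5,[-0.07,0.006,0],[0,0,-0.008]],[-0.5,[-0.07,0.006,0],[0,0,-0.008]],[-0.5,[-0.07,0.005,0],[0,0,-0.008]]]'
```

```text
clock: 24.85
position: [0.526, -0.0053, 0.0583]
ee_rot: [-0.05, 0.999, 0.0, 0.0]
ft_force: [-1.5, -0.4, 5.6]
grip_width: 0.249
```

```bash
python3 -c "
from h import *
import cv2
w=manip.camera('wrist');cv2.imwrite('pics/w10.png',w)
to(.479,-.0125,.085,189.8)"
```

```text
clock 24.9 pos [ 0.5269 -0.005   0.0585] F [1.64 0.32 4.08] w 0.251
turn [-0.0001  0.0014 -0.089 ] shift cur axes [ 0.6046 -0.0326 -0.3325] shift target axes [ 0.6057  0.0097 -0.3319]
```

View pics/w10.png

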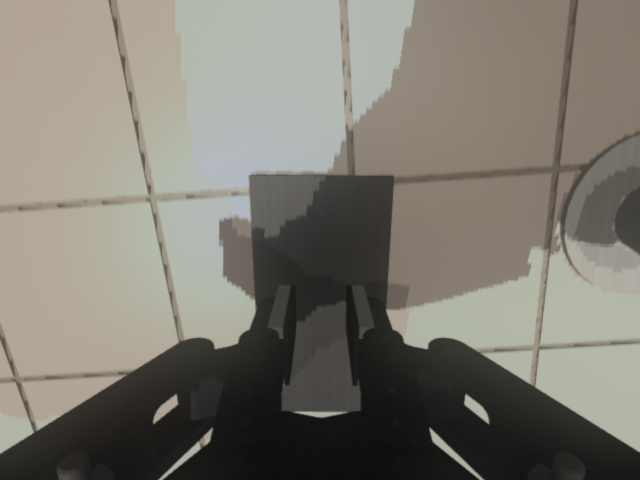

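```bash
python3 -m crank '[[-0.5,[-0.07,0.005,0],[0,0,-0.006]],[-0.5,[-0.07,0.005,0],[0,0,-0.006]],[-0.5,[-0.07,0.004,0],[0,0,-0.006]],[-0.5,[-0.07,0.004,0],[0,0,-0.006]],[-0.5,[-0.07,0.003,0],[0,0,-0.006]]]'
```

```text
clock: 25.4
position: [0.5536, -0.0005, 0.0583]
ee_rot: [-0.062, 0.998, 0.0, 0.0]
ft_force: [-2.3, -0.4, 5.7]
grip_width: 0.249
```

```bash
python3 -m crank '[[-0.5,[-0.07,0.003,0],[0,0,-0.007]],[-0.5,[-0.07,0.002,0],[0,0,-0.007]],[-0.5,[-0.07,0.002,0],[0,0,-0.007]],[-0.5,[-0.07,0.002,0],[0,0,-0.007]],[-0.5,[-0.06,0.001,0],[0,0,-0.007]]]'
```

```text
clock: 25.9
position: [0.5805, 0.0039, 0.0583]
ee_rot: [-0.076, 0.997, 0.0, 0.0]
ft_force: [-1.7, 0.2, 6.0]
grip_width: 0.254
```

```bash
python3 -c "
from h import *
import cv2
to(.612,.01,.0583,189.8)
t=manip.camera('top');cv2.imwrite('pics/t3.png',cv2.resize(t[155:315,250:410],None,fx=3.7,fy=3.7,interpolation=2))
s=manip.camera('scene');cv2.imwrite('pics/s10.png',cv2.resize(s[190:310,250:410],None,fx=5,fy=5,interpolation=2))
"
```

```text
clock 25.9 pos [0.5805 0.0039 0.0583] F [-1.67  0.19  6.04] w 0.254
turn [ 0.0001  0.0002 -0.025 ] shift cur axes [-0.4004  0.0156  0.0005] shift target axes [-4.006e-01  7.700e-03  4.000e-04]
```

View pics/t3.png

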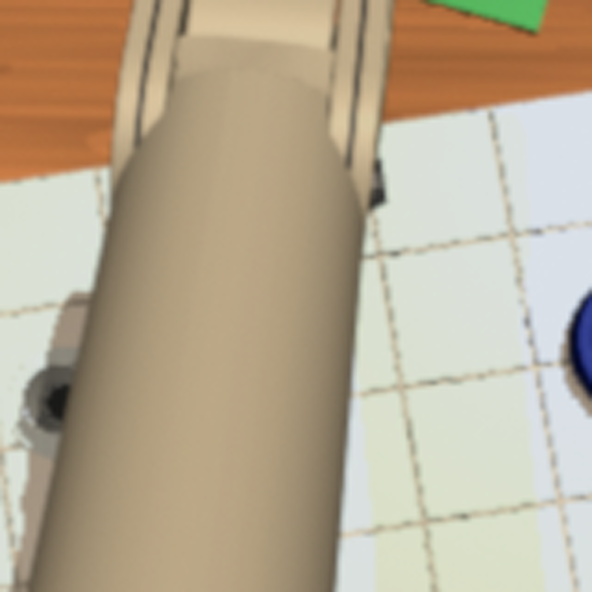

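View pics/s10.png

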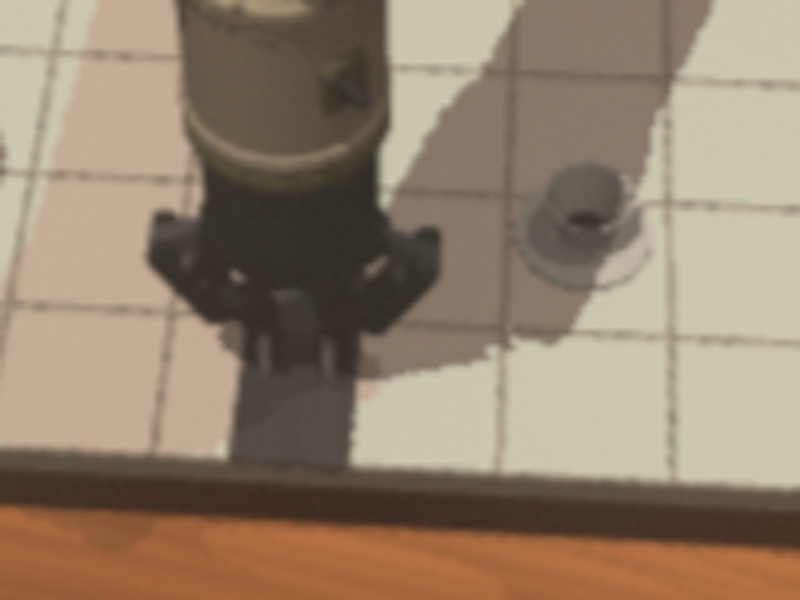

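```bash
python3 -m crank '[[-0.5,[-0.06,0.001,0],[0,0,-0.005]],[-0.5,[-0.06,0.001,0],[0,0,-0.005]],[-0.5,[-0.06,0.001,0],[0,0,-0.005]],[-0.5,[-0.06,0.001,0],[0,0,-0.005]],[-0.5,[-0.06,0.001,0],[0,0,-0.005]]]'
```

```text
clock: 26.5
position: [0.604, 0.0081, 0.0583]
ee_rot: [-0.085, 0.996, 0.0, -0.0]
ft_force: [-1.5, -0.8, 5.9]
grip_width: 0.252
```

```bash
python3 -m crank '[[-0.5,[-0.06,0,0],[0,0,0]],[-0.5,[-0.045,0,0],[0,0,0]],[-0.5,[-0.02,0,0],[0,0,0]],[-0.5,[0,0,0],[0,0,0]],[-0.5,[0,0,0],[0,0,0]]]'
python3 -c "
from h import *
import cv2
to(.612,.01,.0583,189.8)
s=manip.camera('scene');cv2.imwrite('pics/s11.png',cv2.resize(s[210:330,250:410],None,fx=5,fy=5,interpolation=2))
"
```

```text
clock: 27.0
position: [0.6141, 0.0098, 0.0584]
ee_rot: [-0.085, 0.996, 0.0, 0.0]
ft_force: [-1.0, -1.3, 5.0]
grip_width: 0.253
clock 27.0 pos [0.6141 0.0098 0.0584] F [-1.01 -1.32  4.96] w 0.253
turn [ 0.      0.0009 -0.0002] shift cur axes [0.0256 0.0065 0.0013] shift target axes [0.0256 0.0065 0.0013]
```

View pics/s11.png

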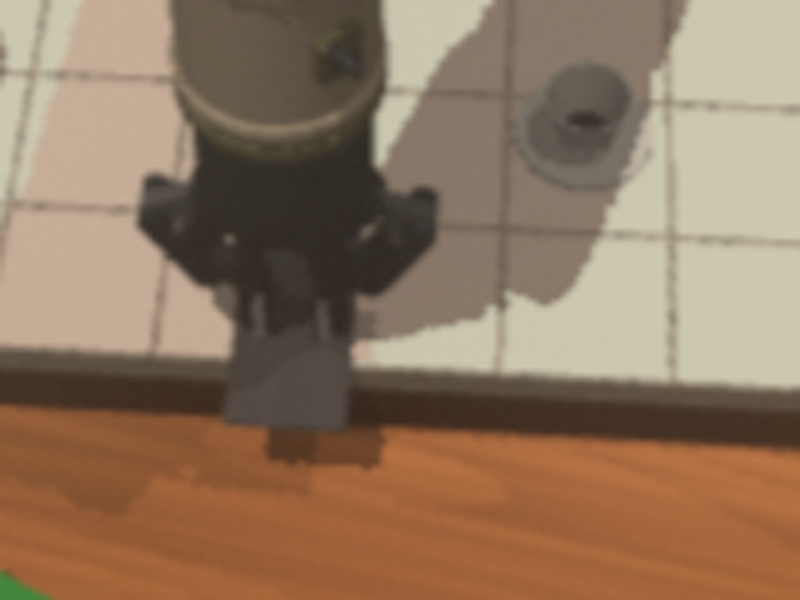

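```bash
python3 -c "
from h import *
f=lambda u,v:t1(u,v,5,250,210)
A=back('scene',f(100,350),.0576);B=back('scene',f(600,380),.0576)
n=np.array([np.cos(.17),np.sin(.17)])
print(A,B,'edge ang',np.degrees(np.arctan2(*(B-A)[[0,1]])))
L=back('scene',f(225,422),.0616);Rr=back('scene',f(347,428),.0616);print(L,Rr,np.linalg.norm(L-Rr))
d=(B-A)[:2]/np.linalg.norm((B-A)[:2]);nn=np.array([d[1],-d[0]])
print([(nn@(q[:2]-A[:2])) for q in (L,Rr)],nn)
"
```

```text
[ 0.6467024  -0.07563425  0.0576    ] [0.60897706 0.15329345 0.0576    ] edge ang -9.357754763817626
[ 0.67197265 -0.00808648  0.0616    ] [0.66220039 0.04648857 0.0616    ] 0.05544306494593834
[np.float64(0.0359171346789035), np.float64(0.035148738730201565)] [0.98669232 0.1625985 ]
```

```bash
python3 -m crank '[[-0.5,[0,0,-0.02],[0,0,0]],[-0.5,[0,0,-0.06],[0,0,0]],[-0.5,[0,0,-0.15],[0,0,0]],[0.9,[0,0,-0.2],[0,0,0]],[0.9,[-0.1,0,-0.1],[0,0,0]]]'
python3 -m crank '[[0.9,[-0.2,0,0],[0,0,0]],[0.9,[-0.162,0,0],[0,0,0]],[0.9,[0,0,0],[0,0,0]],[0.9,[0,0,0],[0,0,0]],[0.9,[0,0,0],[0,0,0]]]'
python3 -c "
from h import *
import cv2
to(.65,.016,.0425,189.8)
cv2.imwrite('pics/w12.png',manip.camera('wrist'))
s=manip.camera('scene');cv2.imwrite('pics/s12.png',cv2.resize(s[200:320,250:410],None,fx=5,fy=5,interpolation=2))
"
```

```text
clock: 27.55
position: [0.6222, 0.0109, 0.1031]
ee_rot: [-0.085, 0.996, 0.0, 0.001]
ft_force: [0.1, 0.0, -0.7]
grip_width: 0.585
clock: 28.05
position: [0.6498, 0.0159, 0.1007]
ee_rot: [-0.085, 0.996, 0.0, -0.0]
ft_force: [-0.3, -0.5, -0.5]
grip_width: 0.949
clock 28.05 pos [0.6498 0.0159 0.1007] F [-0.25 -0.51 -0.49] w 0.949
turn [ 0.0001 -0.0003 -0.0006] shift cur axes [-0.0034  0.0009  0.7273] shift target axes [-0.0033  0.0009  0.7273]
```

View pics/w12.png

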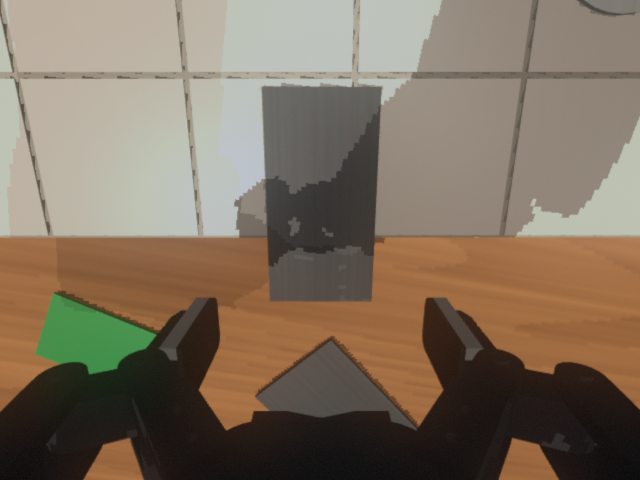

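View pics/s12.png

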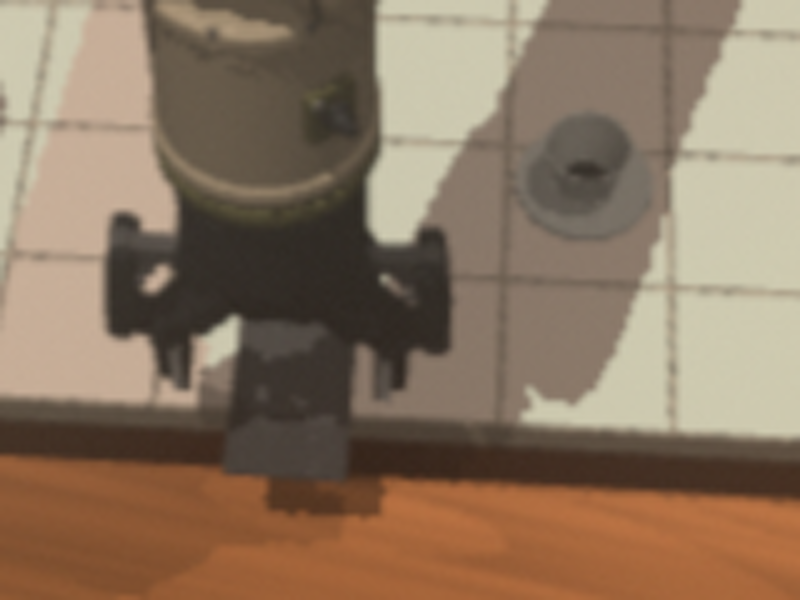

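```bash
python3 -c "
from h import *
o=manip.get_obs();R=Ro.from_quat(o['ee_rot']).as_matrix()
for p,z in[((264,87),.0616),((381,87),.0616),((270,301),.0616),((373,301),.0616),((200,237),.0576),((440,237),.0576)]:
  q=wback(p,z,o);print(p,(R.T@(q-o['position'])).round(4))
"
```

```text
(264, 87) [ 0.0915 -0.0265  0.0391]
(381, 87) [0.0915 0.0279 0.0391]
(270, 301) [-0.018  -0.0281  0.0391]
(373, 301) [-0.0181  0.0285  0.0391]
(200, 237) [ 0.0176 -0.0645  0.0431]
(440, 237) [0.0174 0.0634 0.0431]
```

```bash
python3 -m crank '[[0.9,[0,0,0.15],[0,0,0]],[0.9,[0,0,0.2],[0,0,0]],[0.9,[0,0,0.2],[0,0,0]],[0.9,[0,0,0.13],[0,0,0]],[0.9,[0,0,0.06],[0,0,0]]]'
python3 -m crank '[[0.9,[0,0,0.015],[0,0,0]],[0.9,[0,0,0],[0,0,0]],[0.9,[0,0,0],[0,0,0]],[0.9,[0,0,0],[0,0,0]],[0.9,[0,0,0],[0,0,0]]]'
python3 -c "
from h import *
import cv2
to(.65,.016,.0400,189.8)
cv2.imwrite('pics/w13.png',manip.camera('wrist'))
s=manip.camera('scene');cv2.imwrite('pics/s13.png',cv2.resize(s[200:320,250:410],None,fx=5,fy=5,interpolation=2))
"
```

```text
clock: 28.65
position: [0.649, 0.016, 0.0392]
ee_rot: [-0.085, 0.996, -0.0, -0.001]
ft_force: [0.9, -0.9, -0.1]
grip_width: 0.954
clock: 29.15
position: [0.6503, 0.0162, 0.0406]
ee_rot: [-0.085, 0.996, 0.0, 0.0]
ft_force: [-0.8, -0.3, -0.0]
grip_width: 0.952
clock 29.15 pos [0.6503 0.0162 0.0406] F [-0.76 -0.3  -0.05] w 0.952
turn [ 0.0002  0.0009 -0.0002] shift cur axes [ 0.0045 -0.0015  0.0073] shift target axes [ 0.0045 -0.0015  0.0073]
```

View pics/w13.png

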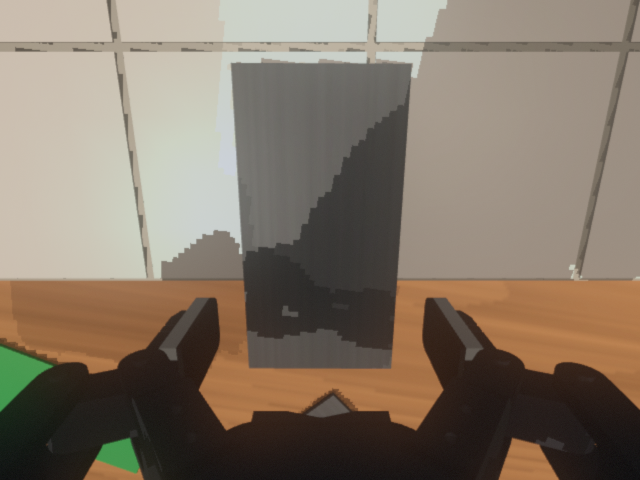

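View pics/s13.png

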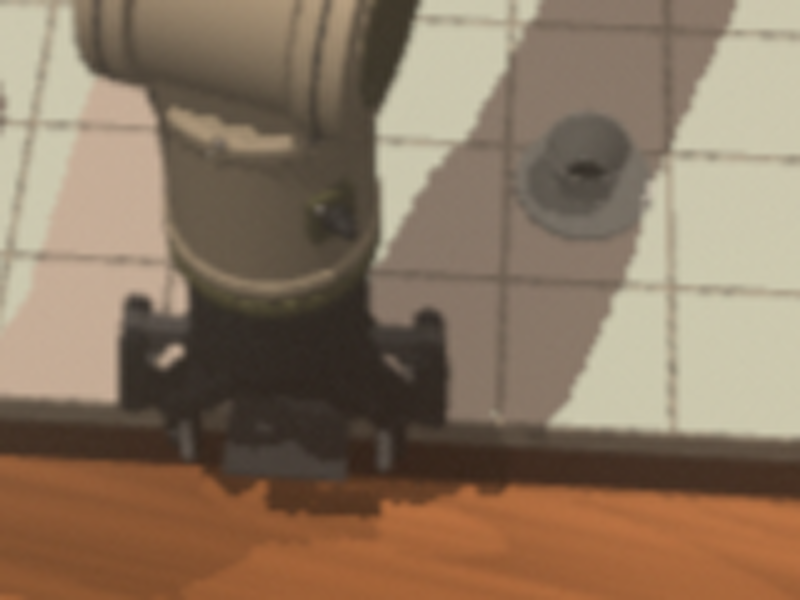

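```bash
python3 -m crank '[[0.5,[0,0,0],[0,0,0]],[0.4,[0,0,0],[0,0,0]],[0.3,[0,0,0],[0,0,0]],[-1,[0,0,0],[0,0,0]],[-1,[0,0,0],[0,0,0]]]' 60
python3 -c "
from h import *
import cv2
to(.65,.016,.0400,189.8)
cv2.imwrite('pics/w14.png',manip.camera('wrist'))
"
```

```text
clock: 29.75
position: [0.6502, 0.0162, 0.0404]
ee_rot: [-0.085, 0.996, 0.0, 0.0]
ft_force: [-0.5, -0.0, 2.5]
grip_width: 0.625
clock 29.75 pos [0.6502 0.0162 0.0404] F [-0.5  -0.04  2.51] w 0.625
turn [ 0.0002  0.0003 -0.0002] shift cur axes [ 0.0027 -0.0015  0.0053] shift target axes [ 0.0027 -0.0015  0.0053]
```

View pics/w14.png

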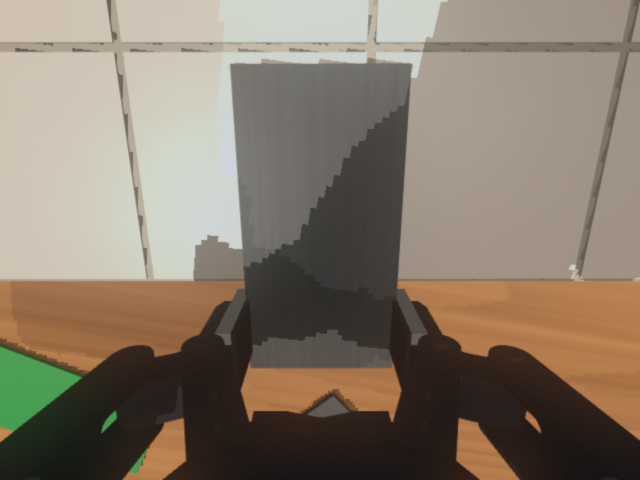

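```bash
python3 -m crank '[[-1,[0,0,-0.02],[0,0,0]],[-1,[0,0,-0.04],[0,0,0]],[-1,[0,0,-0.1],[0,0,0]],[-1,[0,0,-0.15],[0,0,0]],[-1,[0,0,-0.15],[0,0,0]]]'
python3 -c "
from h import *
import cv2
to(.65,.016,.0400,189.8)
cv2.imwrite('pics/w15.png',manip.camera('wrist'))
s=manip.camera('scene');cv2.imwrite('pics/s15.png',cv2.resize(s[200:320,250:410],None,fx=5,fy=5,interpolation=2))
"
```

```text
clock: 30.3
position: [0.6502, 0.016, 0.0782]
ee_rot: [-0.085, 0.996, 0.0, 0.0]
ft_force: [-0.2, -0.6, -0.8]
grip_width: 0.627
clock 30.3 pos [0.6502 0.016  0.0782] F [-0.19 -0.62 -0.78] w 0.627
turn [-0.      0.0005 -0.0003] shift cur axes [ 3.100e-03 -1.000e-04  4.774e-01] shift target axes [ 3.000e-03 -1.000e-04  4.774e-01]
```

View pics/w15.png

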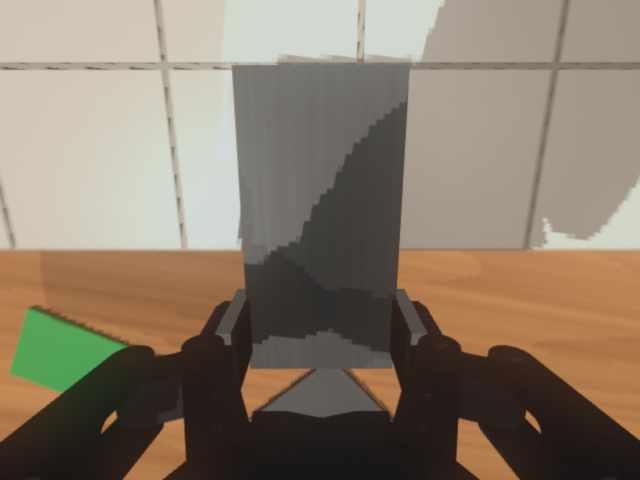

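View pics/s15.png

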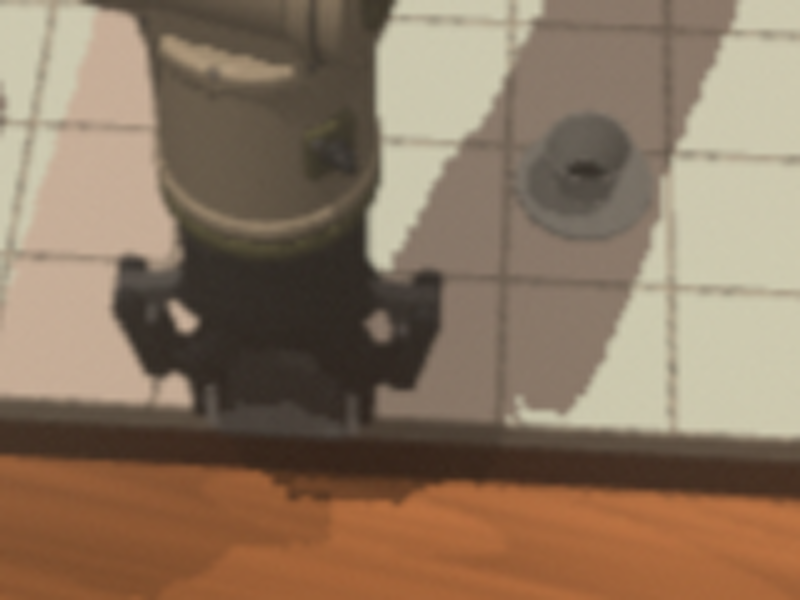

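```bash
python3 -m crank '[[-1,[0,0,-0.15],[0,0,0]],[-1,[0,0,-0.15],[0,0,0]],[-1,[0,0,-0.1],[0,0,0]],[-1,[0,0,0],[0,0,0]],[-1,[0,0,0],[0,0,0]]]'
python3 -c "
from h import *
import cv2
to(.5105,.1283,.11,189.8)
"
```

```text
clock: 30.9
position: [0.6501, 0.0162, 0.109]
ee_rot: [-0.085, 0.996, 0.0, 0.0]
ft_force: [-0.7, 0.2, -2.0]
grip_width: 0.62
clock 30.9 pos [0.6501 0.0162 0.109 ] F [-0.72  0.22 -2.01] w 0.62
turn [ 0.0002  0.0002 -0.0002] shift cur axes [ 1.4809  1.678  -0.0129] shift target axes [ 1.4807  1.6782 -0.013 ]
```

```bash
python3 -m crank '[[-1,[0.08,0.1,0],[0,0,0]],[-1,[0.16,0.17,0],[0,0,0]],[-1,[0.16,0.18,0],[0,0,0]],[-1,[0.16,0.18,0],[0,0,0]],[-1,[0.16,0.18,0],[0,0,0]]]'
python3 -m crank '[[-1,[0.16,0.18,0],[0,0,0]],[-1,[0.16,0.18,0],[0,0,0]],[-1,[0.16,0.18,0],[0,0,0]],[-1,[0.16,0.18,0],[0,0,0]],[-1,[0.12,0.148,0],[0,0,0]]]'
python3 -m crank '[[-1,[0,0,0],[0,0,0]],[-1,[0,0,0],[0,0,0]],[-1,[0,0,0],[0,0,0]],[-1,[0,0,0],[0,0,0]],[-1,[0,0,0],[0,0,0]]]'
python3 -c "
from h import *
import cv2
to(.5105,.1283,.0724,189.8)
cv2.imwrite('pics/w16.png',manip.camera('wrist'))
s=manip.camera('scene');cv2.imwrite('pics/s16.png',cv2.resize(s[180:300,310:470],None,fx=5,fy=5,interpolation=2))
t=manip.camera('top');cv2.imwrite('pics/t16.png',cv2.resize(t[170:310,190:350],None,fx=4,fy=4,interpolation=2))
"
```

```text
clock: 31.4
position: [0.5808, 0.0711, 0.1083]
ee_rot: [-0.086, 0.996, 0.0, -0.001]
ft_force: [0.7, 0.1, -1.9]
grip_width: 0.623
clock: 31.9
position: [0.5088, 0.1293, 0.1084]
ee_rot: [-0.086, 0.996, 0.0, -0.001]
ft_force: [0.5, -0.1, -1.7]
grip_width: 0.622
clock: 32.4
position: [0.5109, 0.1277, 0.1089]
ee_rot: [-0.085, 0.996, -0.0, 0.0]
ft_force: [-1.0, 0.1, -2.0]
grip_width: 0.626
clock 32.4 pos [0.5109 0.1277 0.1089] F [-1.    0.08 -1.97] w 0.626
turn [-0.0003 -0.     -0.0014] shift cur axes [0.0037 0.0081 0.4559] shift target axes [0.0037 0.008  0.4559]
```

View pics/w16.png

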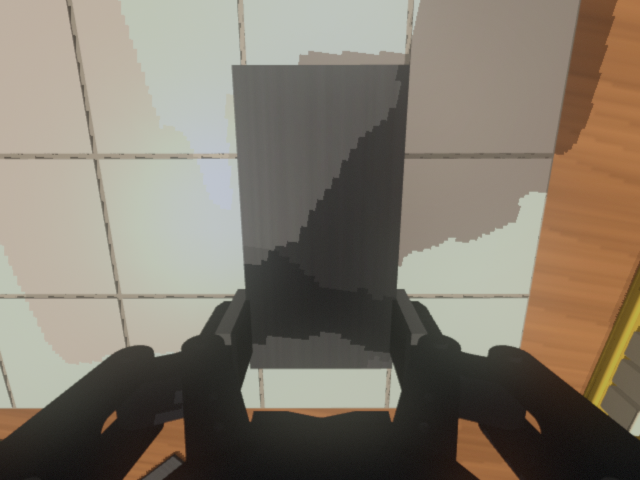

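View pics/s16.png

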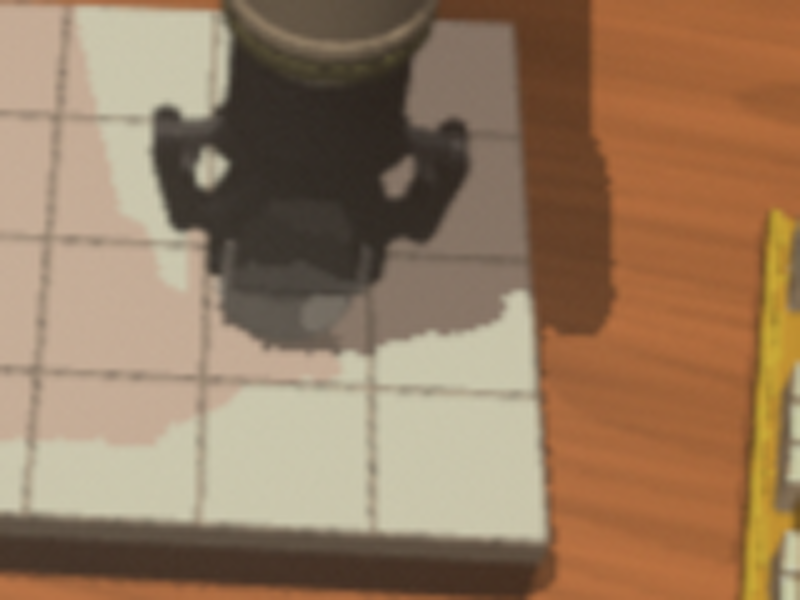

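View pics/t16.png

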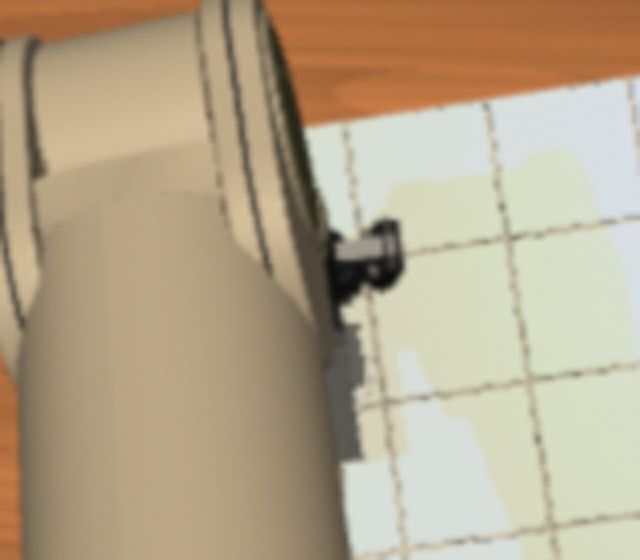

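```bash
python3 -c "
from h import *
o=manip.get_obs();R=Ro.from_quat(o['ee_rot']).as_matrix()
T=lambda q:(R.T@(q-o['position']))
A=[];B=[]
for p,x,y in[((95,156),0,40),((118,296),80,40),((262,408),160,120),((388,408),160,200),((552,156),0,280),((530,296),80,280)]:
  q=T(wback(p,.0576,o));A.append(q[:2]);B.append([x/1e3,y/1e3])
A=np.array(A);B=np.array(B)
# rigid fit with reflection: local->tool
Bm=B.mean(0);Am=A.mean(0);U,S,V=np.linalg.svd((B-Bm).T@(A-Am));M=(U@V).T
print('res mm',((A-Am-(B-Bm)@M.T)*1e3).round(1).tolist(),M)
for m in [(.0166,.1589),(.0187,.158),(.0204,.1573)]: print('mouth tool',(Am+M@(np.array(m)-Bm)).round(4))
C=[T(wback(p,o['position'][2]+.0212,o)) for p in[(233,65),(410,65),(250,368),(392,368)]];print(np.array(C).round(4),np.mean(C,0))
"
```

```text
res mm [[-0.1, 0.3], [-0.0, -0.3], [0.8, -0.1], [0.6, 1.1], [-0.6, -1.1], [-0.6, 0.1]] [[-0.9999995   0.00100201]
 [ 0.00100201  0.9999995 ]]
mouth tool [0.0429 0.0007]
mouth tool [ 0.0408 -0.0002]
mouth tool [ 0.0391 -0.0009]
[[ 0.0918 -0.0273 -0.0212]
 [ 0.0918  0.0274 -0.0212]
 [-0.0171 -0.0281 -0.0212]
 [-0.0172  0.0277 -0.0212]] [ 3.73332578e-02 -6.79206828e-05 -2.11974899e-02]
```

```bash
python3 -m crank '[[-1,[0.03,0,0.05],[0,0,0]],[-1,[0,0,0.1],[0,0,0]],[-1,[0,0,0.1],[0,0,0]],[-1,[0,0,0.08],[0,0,0]],[-1,[0,0,0.05],[0,0,0]]]'
python3 -m crank '[[-1,[0,0,0],[0,0,0]],[-1,[0,0,0],[0,0,0]],[-1,[0,0,0.005],[0,0,0]],[-1,[0,0,0.005],[0,0,0]],[-1,[0,0,0.005],[0,0,0]]]'
```

```text
clock: 33.05
position: [0.5078, 0.1277, 0.0775]
ee_rot: [-0.085, 0.996, -0.0, -0.001]
ft_force: [-0.7, 0.4, -1.5]
grip_width: 0.622
clock: 33.55
position: [0.5083, 0.128, 0.0775]
ee_rot: [-0.085, 0.996, 0.0, 0.0]
ft_force: [0.0, -0.4, -1.0]
grip_width: 0.621
```

```bash
python3 -m crank '[[-1,[0,0,0.005],[0,0,0]],[-1,[0,0,0.005],[0,0,0]],[-1,[0,0,0.005],[0,0,0]],[-1,[0,0,0.005],[0,0,0]],[-1,[0,0,0],[0,0,0]]]'
python3 -c "
from h import *
import cv2
s=manip.camera('scene');cv2.imwrite('pics/s17.png',cv2.resize(s[180:300,310:470],None,fx=5,fy=5,interpolation=2))
"
```

```text
clock: 34.05
position: [0.5082, 0.1278, 0.0757]
ee_rot: [-0.085, 0.996, 0.0, -0.0]
ft_force: [-0.6, 0.3, -1.7]
grip_width: 0.625
```

View pics/s17.png

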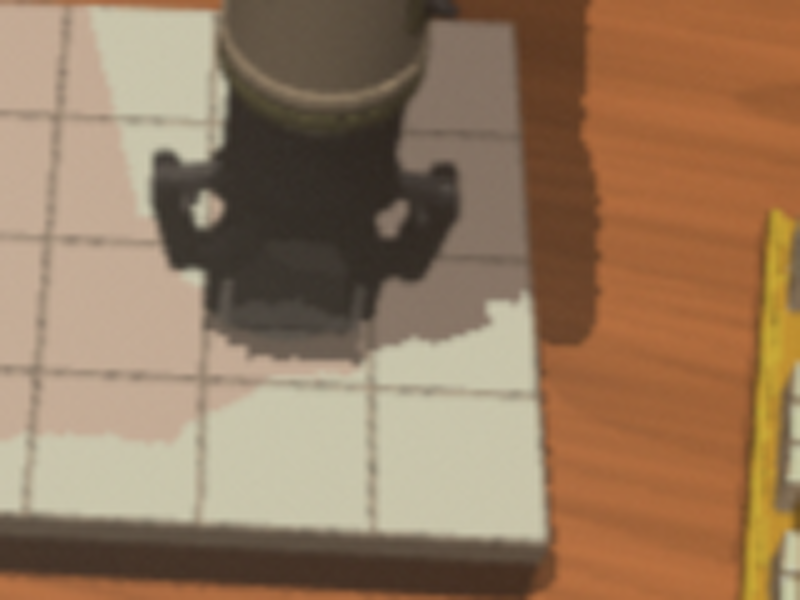

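Not yet in contact; continuing slowly.

```bash
python3 -m crank '[[-1,[0,0,0.004],[0,0,0]],[-1,[0,0,0.004],[0,0,0]],[-1,[0,0,0.004],[0,0,0]],[-1,[0,0,0.004],[0,0,0]],[-1,[0,0,0],[0,0,0]]]'
```

```text
clock: 34.6
position: [0.5082, 0.1278, 0.0744]
ee_rot: [-0.085, 0.996, 0.0, -0.0]
ft_force: [-1.7, 0.0, -1.9]
grip_width: 0.622
```

```bash
python3 -m crank '[[-1,[0,0,0.003],[0,0,0]],[-1,[0,0,0.003],[0,0,0]],[-1,[0,0,0.002],[0,0,0]],[-1,[0,0,0],[0,0,0]],[-1,[0,0,0],[0,0,0]]]'
```

```text
clock: 35.1
position: [0.5082, 0.1278, 0.0738]
ee_rot: [-0.085, 0.996, 0.0, 0.0]
ft_force: [0.7, 0.2, -1.1]
grip_width: 0.622
```

```bash
python3 -m crank '[[-1,[0,0,0.003],[0,0,0]],[-1,[0,0,0.003],[0,0,0]],[-1,[0,0,0.002],[0,0,0]],[-1,[0,0,0],[0,0,0]],[-1,[0,0,0],[0,0,0]]]'
```

```text
clock: 35.6
position: [0.5083, 0.1279, 0.0732]
ee_rot: [-0.085, 0.996, 0.0, 0.0]
ft_force: [0.3, 0.2, -0.7]
grip_width: 0.619
```

```bash
python3 -m crank '[[-1,[0,0,0.002],[0,0,0]],[-1,[0,0,0.002],[0,0,0]],[-1,[0,0,0.001],[0,0,0]],[-1,[0,0,0],[0,0,0]],[-1,[0,0,0],[0,0,0]]]'
```

```text
clock: 36.1
position: [0.5083, 0.1279, 0.0729]
ee_rot: [-0.085, 0.996, 0.0, 0.0]
ft_force: [0.9, 0.6, 0.1]
grip_width: 0.621
```

```bash
python3 -m crank '[[-1,[0,0,0.002],[0,0,0]],[-1,[0,0,0.002],[0,0,0]],[-1,[0,0,0],[0,0,0]],[-1,[0,0,0],[0,0,0]],[-1,[0,0,0],[0,0,0]]]'
```

```text
clock: 36.6
position: [0.5083, 0.1279, 0.0726]
ee_rot: [-0.085, 0.996, 0.0, 0.0]
ft_force: [-0.9, -0.6, 1.8]
grip_width: 0.621
```

```bash
python3 -m crank '[[-1,[0,0,0],[0,0,0]],[-1,[0,0,0],[0,0,0]],[-1,[0,0,0],[0,0,0]],[-1,[0,0,0],[0,0,0]],[-1,[0,0,0],[0,0,0]]]' 20
python3 -c "
from h import *
import cv2
o=manip.get_obs();print(o['ft_force'],o['torque'])
cv2.imwrite('pics/w18.png',manip.camera('wrist'))"
```

```text
clock: 37.1
position: [0.5083, 0.1279, 0.0725]
ee_rot: [-0.085, 0.996, 0.0, 0.0]
ft_force: [0.6, -0.8, 3.2]
grip_width: 0.622
[ 0.61792686 -0.81443478  3.19886861] [-0.02977433 -0.03758264  0.02149461]
```

View pics/w18.png

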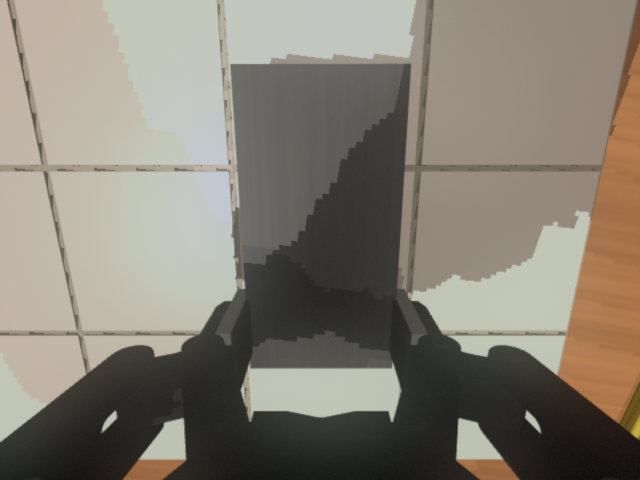

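```bash
python3 -c "
from h import *
o=manip.get_obs();R=Ro.from_quat(o['ee_rot']).as_matrix()
T=lambda q:(R.T@(q-o['position']))
A=[];B=[]
for p,x,y in[((45,168),0,40),((80,333),80,40),((232,168),0,120),((419,168),0,200),((602,168),0,280),((566,333),80,280)]:
  q=T(wback(p,.0576,o));A.append(q[:2]);B.append([x/1e3,y/1e3])
A=np.array(A);B=np.array(B)
Bm=B.mean(0);Am=A.mean(0);U,S,V=np.linalg.svd((B-Bm).T@(A-Am));M=(U@V).T
print('res mm',((A-Am-(B-Bm)@M.T)*1e3).round(1).tolist())
for m in [(.0166,.1589),(.0187,.158),(.0204,.1573)]: print('mouth tool',(Am+M@(np.array(m)-Bm)).round(4))
"
```

```text
res mm [[-0.1, 0.1], [-0.1, 0.4], [-0.0, 0.4], [0.1, 0.7], [0.1, -0.6], [0.0, -0.9]]
mouth tool [0.0401 0.0002]
mouth tool [ 0.038  -0.0007]
mouth tool [ 0.0363 -0.0014]
```

Plate centre (37.3, 0 mm in tool axes) agrees with the mouth estimates (36–40 mm) to within 3 mm. Releasing gently.

```bash
python3 -m crank '[[0.28,[0,0,0],[0,0,0]],[0.34,[0,0,0],[0,0,0]],[0.42,[0,0,0],[0,0,0]],[0.55,[0,0,0],[0,0,0]],[0.8,[0,0,0],[0,0,0]]]'
python3 -c "
from h import *
import cv2
o=manip.get_obs();print(o['ft_force'],o['torque'])
cv2.imwrite('pics/w19.png',manip.camera('wrist'))"
```

```text
clock: 37.65
position: [0.5081, 0.1278, 0.0724]
ee_rot: [-0.085, 0.996, 0.0, -0.0]
ft_force: [0.2, -1.0, 0.4]
grip_width: 0.899
[ 0.17844816 -1.04461511  0.41687026] [ 0.00303159 -0.05695289  0.00537533]
```

View pics/w19.png

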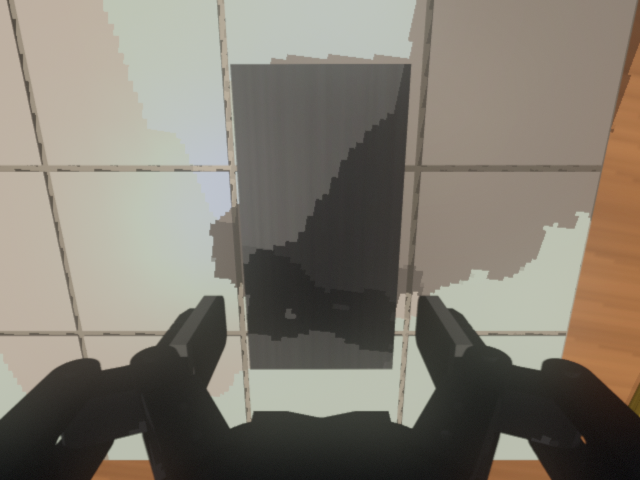

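```bash
python3 -m crank '[[0.9,[0,0,-0.05],[0,0,0]],[0.9,[0,0,-0.1],[0,0,0]],[0.9,[0,0,-0.25],[0,0,0]],[0.9,[0,0,-0.4],[0,0,0]],[0.9,[0,0,-0.4],[0,0,0]]]'
python3 -m crank '[[0.9,[-0.2,0,-0.4],[0,0,0]],[0.9,[-0.3,-0.3,0],[0,0,0]],[0.9,[-0.3,-0.4,0],[0,0,0]],[0.9,[-0.2,-0.3,0],[0,0,0]],[0.9,[0,-0.3,0],[0,0,0]]]'
python3 -m crank '[[0.9,[0,-0.4,0],[0,0,0]],[0.9,[0,-0.4,0],[0,0,0]],[0.9,[0,-0.2,0],[0,0,0]],[0.9,[0,0,0],[0,0,0]],[0.9,[0,0,0],[0,0,0]]]'
python3 -c "
from h import *
import cv2
s=manip.camera('scene');cv2.imwrite('pics/s20.png',cv2.resize(s[180:300,310:470],None,fx=5,fy=5,interpolation=2))
cv2.imwrite('pics/s20f.png',s)
t=manip.camera('top');cv2.imwrite('pics/t20.png',cv2.resize(t[190:320,190:350],None,fx=4.6,fy=4.6,interpolation=2))
to(.5,.1,.2,189.8)"
```

```text
clock: 38.2
position: [0.508, 0.1276, 0.1701]
ee_rot: [-0.085, 0.996, -0.0, -0.0]
ft_force: [0.1, 0.9, -0.3]
grip_width: 0.952
clock: 38.7
position: [0.6063, 0.0381, 0.2009]
ee_rot: [-0.085, 0.996, -0.0, 0.0]
ft_force: [-0.7, 0.0, -0.2]
grip_width: 0.951
clock: 39.2
position: [0.6184, -0.0388, 0.2007]
ee_rot: [-0.086, 0.996, 0.0, 0.0]
ft_force: [-1.1, 0.8, -1.0]
grip_width: 0.95
clock 39.3 pos [ 0.6184 -0.0378  0.2005] F [-0.3  -0.29  1.13] w 0.949
turn [0.0013 0.0001 0.0027] shift cur axes [1.1607 1.9518 0.008 ] shift target axes [1.1649 1.9493 0.0061]
```

View pics/s20.png

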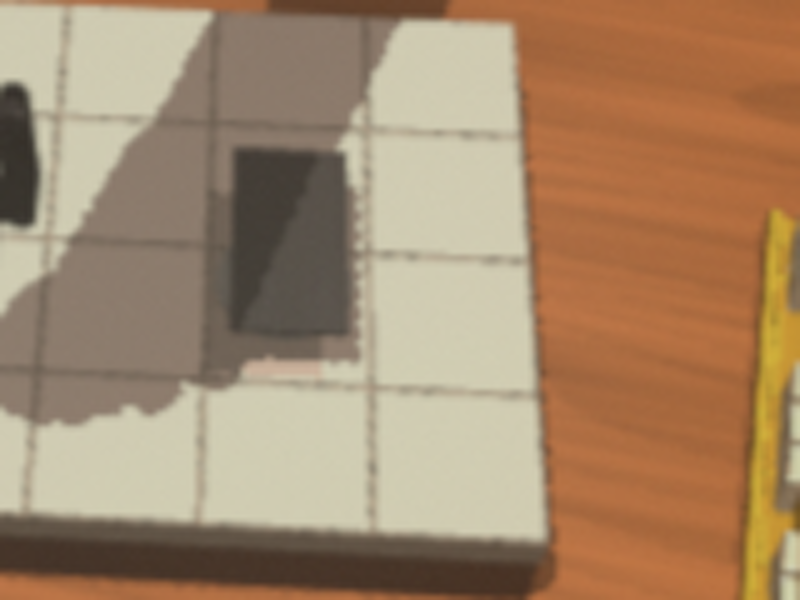

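View pics/t20.png

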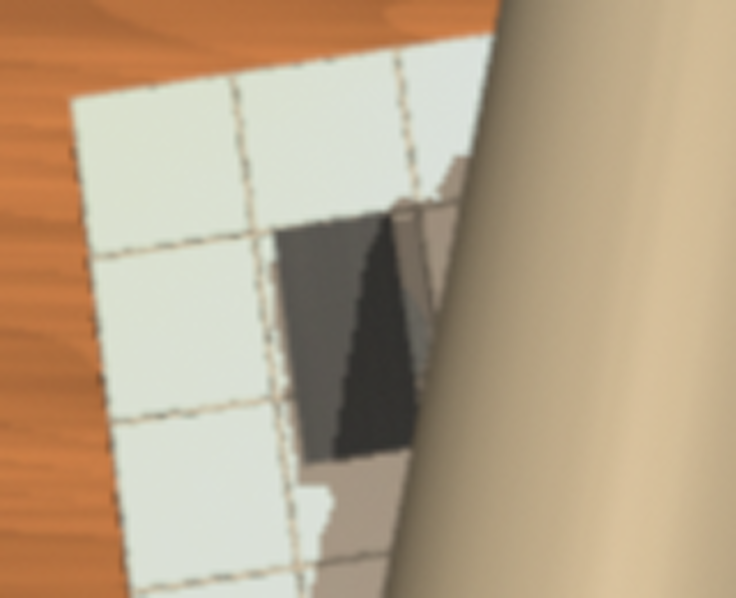

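View pics/s20f.png

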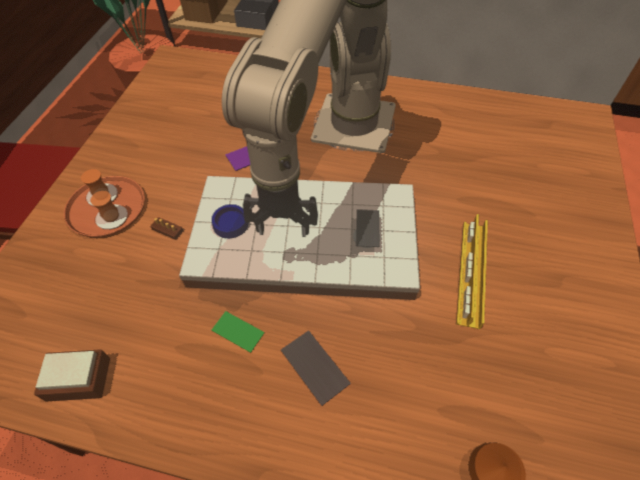

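```bash
python3 -c "
from h import *
C=np.array([back('scene',t1(u,v,5,310,180),.0936) for u,v in[(233,148),(347,153),(349,334),(230,332)]])
c=C.mean(0);print(c,[np.linalg.norm(C[i]-C[i-1]).round(4) for i in range(4)])
m=back('scene',s1(529,240),.0896);d=(m-c)[:2];t=np.radians(9.8);print('mouth in plate',d@[np.cos(t),np.sin(t)],d@[-np.sin(t),np.cos(t)])
print(manip.get_obs()['clock'])
"
```

```text
[0.4723204  0.12127994 0.0936    ] [np.float64(0.1114), np.float64(0.0564), np.float64(0.1093), np.float64(0.0557)]
mouth in plate 0.0034655551998117244 0.0008262483010024156
39.3
```

Mouth lies 3.5 mm along and 0.8 mm across from the plate's centre: well inside the limits. The plate is level, the gripper is clear.

```bash
python3 -c "
from workcell import manip
print(manip.hand_in())"
```

```text
the job is handed in; nothing more can be done
None
```

I handed the job in at about 39 s, with the steel plate resting flat on the funnel's mouth and the gripper clear of everything. The hand-in reports no verdict.

**What I did:**
- **Slide:** I pressed on the plate at about 6 N and slid it until it overhung the far edge by about 35 mm, turning it square to the edge on the way.
- **Lift:** I gripped the overhanging end across the plate's width and lifted it level.
- **Lower:** I brought it down onto the rim with about 4–5 N of contact force, let go and backed away.

**Last checks:** In the scene camera, the mouth's centre is about 3.5 mm along and 0.8 mm across from the plate's centre. The limits are 12 mm and 8 mm. The plate's outline measured its true size at rim height, so it looks flat. The rack, ashtray and marker look unmoved in the final picture, though I did not measure them.

**What disagreed:**
- **Fingertips:** They touched the plate roughly 20 mm later than the stated 22 mm ahead of the TCP, so I relied on force readings and camera views. The slow approach took about 19 s.
- **Position estimates:** The cameras differed by 2–4 mm on the mouth's position, which is within tolerance.

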